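Check the warm chamber with the reference probe

ROBOT

A 6-joint arm with a two-finger parallel gripper is mounted at the origin on the work surface. World frame = base frame: x ahead of the robot, y to its left, z up, the work surface at z = 0. Lengths are in m, angles in rad, forces in N, time in s.
With the tool pointing down it reaches from about 0.35 to 0.975 m from the base axis. Payload 4.9 kg.
Tool frame: the origin (TCP) lies at the very end of the fingers, on their centre line; the grasp point (between the pads) lies 19 mm behind it; y points along the fingers, z is the direction in which the jaws open and shut, and the axes are right-handed (so a half turn about y gives the same grasp; the last joint's range is limited). The gripper opens to 85 mm and grips with 20 to 120 N. Pads are 22 mm wide; open, the fingers measure 114 mm over their backs; the gripper's body (76 mm by 85 mm) begins 54 mm behind the grasp point. The pads swing forward as they close: fully open they stand 13 mm farther back than shut.
Start: joints at [1.044, 0.053, 1.613, -0, 1.476, -0.119], TCP at [0.248, 0.574, 0.231] pointing down, gripper open.
Joint ranges: [-3.01, 3.01], [-1.01, 2.22], [0.06, 2.58], [-1.02, 4.17], [0.09, 2.62], [-3.14, 3.14]. Speed limits (rad/s): [2.57, 2.57, 3.14, 3.14, 3.14, 3.14].

INTERFACE

Orientations are given as a rotation vector (axis times angle).
In Python, from station import ctrl gives the robot as it stands.
- The arm moves only by the tool arm_command, never from a script. Its argument "steps" is a list of rows, each a list of 3 entries, a list of its own where there are three numbers: the shift along the tool's x, y, z in m, then the turn, a rotation vector about the tool's x, y, z in degrees, then the opening, from 0 (shut) to 1 (fully open). In form: [[[dx, dy, dz], [ax, ay, az], gripper], ...]. A call has 1 to 5 rows; each row is the pose to reach, as a shift and turn from the pose measured when the call began, along the tool's axes at that moment; what a row does not reach only later rows make up. A row lasts 1/10 s, in which the tool goes at most 50 mm and 8.59 degrees, less where a joint would pass 70% of its speed; a pose out of reach is approached as far as the arm can. A call with a gripper value outside its range is refused whole. The fingers move at their own pace and stop on an object; "force" is the grip in N (left out, the last holds). Time passes only in rows, so rows that repeat a pose let the fingers close. It gives the time, the measured TCP pose, the force and the opening at its end, in the units of the state.
- ctrl.get_obs(): the state, without advancing time (a new reading comes with each control period).
- ctrl.get_image(name): name is "scene" or "top" or "wrist"; returns a dict with "img" (400x640x3 uint8, red, green, blue), "camera_matrix" (3x3 intrinsics, pixels), "k1" (the pictures are not rectified: a ray, as slopes to the right and down, at radius r is drawn at 1 + k1 r^2 times it, then the intrinsics apply), "world_from_camera" (4x4, takes a point from camera to world coordinates). Camera axes: x right, y up, looking along -z (the intrinsics and any distortion apply to the point x, -y, -z); pixel columns grow to the right and rows downward; lengths in m; the calibration is good to about 2 mm. A picture is of the moment at which its call begins. There is no depth.
- ctrl.finish_job(): hands the job in, once; it reports no verdict.
Trained networks look in a picture, given as the dict that the camera call returned (one of the last four; its "shot" number tells which), for a name from the list of things; names that differ only in an ending like _2 or _b are one class to them, and where a whole thing is asked for, a point or a joint stands for the part that bears it (a point fixed in the world has none). Each returns a list of dicts, best first, with "confidence" (0 to 1); they miss things now and then, are a little off and sometimes report something else, mostly with a low value. They report only what shows in the picture. A call takes as long as a camera call.
- ctrl.boxes_of(picture, name): "position" ([row, column] in pixels, amid what is visible of it).
The state is a dict: "t": time; "q": joint angles; "dq": joint speeds; "effort": joint torques, N m; "tool_pos": TCP position; "tool_rot": TCP orientation; "contact_force": force on the tool from outside, world axes, zero at the start; "wrist_torque": the same for the moment, N m; "opening": finger opening in m.
Only numpy, scipy, OpenCV 4.12 (cv2) and the standard library are available. Lean on these libraries where they do the work, as an engineer would, in place of code of your own. Each camera call takes 0.05 s, during which the arm holds its last target.

TASK

Slide the round specimen chamber along the warming plate, without lifting or tipping it, until its foot stands inside the scribed ring. Then take the probe thermometer (the one with the flat rectangular handle) out of the rack and, to read the air inside, lower its stem upright through the middle of the port tube on the chamber's lid until the dark band on the stem is level with the tube's rim, never letting the probe touch the chamber. Finish while still holding the probe there, still and centred in the port, and leave the other things where they are.

Things in the scene. Friction and masses are not known exactly. Their poses are not given: they have to be found in the camera images.
- plate: Warming plate, fixed: a dark flat slab 220 mm (its x) by 340 mm (its y), top face 20 mm above the bench. Origin at the centre of its underside on the bench. A thin pale scribed ring lies near its -y end.
- field (a point): Centre of the scribed ring, on the plate's top face, 100 mm from the plate's centre along the plate's -y. The ring is 120 mm in diameter, flush with the plate (nothing to bump over).
- chamber: Specimen chamber, loose, 0.4 to 0.8 kg: round aluminium pot 90 mm in diameter on the plate; dark lid, top 60 mm above its foot; mid-lid an upright port tube, 28 mm outside, 20 mm tall, bored through 22 mm. Hollow: floor 5 mm, lid's underside 55 mm above its foot. Origin at the centre of its underside, z up. Slides under a push of roughly 2 to 6 N.
- port (a point): Centre of the port tube's rim, on the chamber's axis, 80 mm above the chamber's foot (100 mm above the bench). The bore below it is 25 mm long (tube and lid) and opens into the hollow chamber.
- rack: Steel hanging rack, fixed: foot 80 mm (its x) by 150 mm (its y), three thin posts, top plate 44 by 150 mm, upper face 113 mm above the bench, with two 9 mm holes 45 mm either side of its centre along its y. Origin at the centre of its underside. Probe in one hole, driver in the other; which is which changes.
- probe: Cordless probe thermometer, 80 g, hung upright by its handle's shoulder. Steel stem 6 mm in diameter, 105 mm long; above it a flat-sided handle 22 mm thick (its x), 34 mm wide (its y), from 105 to 185 mm above the tip, with a small dark window. Origin at the stem's tip, z up. Its x lies within 3 degrees of the rack's x. Tip starts 8 mm above the bench: raise it straight up 110 mm or more to clear the rack.
- probe_mark (a point): Middle of the dark band round the probe's stem, 50 mm above the tip. The band is 3 mm high and 7 mm in diameter.
- driver: Hex driver hanging in the other hole of the rack, to be left there: round black handle 22 mm in diameter, 45 mm long (its top 158 mm above the bench, 90 mm beside the probe), over a 5 mm blade 105 mm long. Origin at the blade's tip.
- objective: Bystander: a microscope objective standing on the bench, a stepped steel barrel 28 mm in diameter, 50 mm tall. Origin at the centre of its underside.
- slidebox: Bystander: a flat closed slide box, 92 by 77 mm, 34 mm tall. Origin at the centre of its underside.
- bottle: Bystander: a small closed amber bottle, 36 mm in diameter, 65 mm tall. Origin at the centre of its underside.

How it is judged:
By the outcome, as a careful person would: the job done as asked, in the order asked, and still so for the second after the job is handed in, while the arm keeps its last pose, push and grip.
It also fails if it takes over 67 s, if anything falls off the work surface, if the arm or the gripper's body presses on something with over 40 N, if the wrist force passes 120 N, or if a joint passes its speed limit or range.

## Working session

There is one attempt and no reset: what is moved stays moved. The work goes in short steps, Python scripts to look and compute and a tool call to move; the robot and the scene stay as the last step left them, time stands still between calls to the robot, and variables do not carry over. Pictures are saved under pics/ and viewed, and the job is handed in when it is done.

Besides the shell and the picture viewer there is one more tool, called after ">>>" as a command line: name --argument value ..., lists and objects as JSON in quotes. arm_command: Moves the arm, as the interface text tells. Its arguments: {"type":"object","properties":{"steps":{"type":"array"},"force":{"type":"number"}},"required":["steps"]}

```bash
mkdir -p pics; ls; python3 - <<'E'
from station import ctrl
import cv2
o=ctrl.get_obs()
for k,v in o.items(): print(k,v)
for n in ["scene","top","wrist"]:
    p=ctrl.get_image(n)
    cv2.imwrite(f"pics/{n}0.png",p["img"][:,:,::-1])
    print(n,p["camera_matrix"].tolist(),p["k1"],p["world_from_camera"].round(4).tolist(),p["shot"])
    for t in ["plate","chamber","port","rack","probe","driver","field","objective","slidebox","bottle","probe_mark"]:
        try: print(t,[(b["position"],round(b["confidence"],2)) for b in ctrl.boxes_of(p,t)][:3])
        except Exception as e: print(t,e)
print(ctrl.get_obs()["t"])
E
```

```text
pics
t 0.0
q [ 1.04398682e+00  5.33757520e-02  1.61433069e+00 -1.05127759e-05
  1.47603679e+00 -1.19012219e-01]
dq [-0.00016126 -0.00075292  0.00214223 -0.00148805 -0.00085113 -0.00170547]
effort [ 2.28358172e-04 -3.93656516e+01 -3.70183754e+01  9.37810341e-06
  6.58231991e-03  1.43497907e-06]
tool_pos [0.24754805 0.57317837 0.23002942]
tool_rot [-1.54907234  0.32050177 -0.31943907]
contact_force [ 0.49164596 -0.02007751  0.18683348]
wrist_torque [-0.01605972 -0.01887326  0.02403307]
opening 0.08542831793370079
scene [[373.8330276101129, 0.0, 310.8357986356667], [0.0, 373.8330276101129, 207.4256336602236], [0.0, 0.0, 1.0]] -0.08211655485039253 [[-0.753, -0.3286, 0.5701, 1.1074], [0.6579, -0.3925, 0.6427, 0.5334], [0.0125, 0.8591, 0.5117, 0.5938], [0.0, 0.0, 0.0, 1.0]] 1
plate [([232.8, 289.0], 0.91)]
chamber [([221.9, 308.7], 0.6)]
port [([220.7, 306.2], 0.74)]
rack [([292.7, 448.7], 0.94)]
probe [([260.0, 475.7], 0.89)]
driver []
field [([233.3, 293.0], 0.61), ([245.7, 436.8], 0.46)]
objective [([304.3, 346.1], 0.51)]
slidebox [([262.9, 477.9], 0.7), ([178.1, 240.9], 0.61), ([221.8,
[... 527 characters left out ...]
, 185.4], 0.87)]
probe [([221.1, 150.2], 0.58)]
driver [([224.9, 192.5], 0.58)]
field [([217.1, 358.2], 0.92), ([220.1, 149.3], 0.58)]
objective [([165.4, 234.8], 0.44)]
slidebox [([219.7, 469.9], 0.87), ([220.8, 150.8], 0.6), ([200.1, 329.4], 0.59)]
bottle [([173.9, 184.1], 0.5)]
probe_mark [([219.3, 151.3], 0.75)]
wrist [[359.5996264559709, 0.0, 321.8798167135133], [0.0, 359.5996264559709, 203.19792218211336], [0.0, 0.0, 1.0]] -0.03567231174600934 [[0.3963, -0.8844, -0.2466, 0.1867], [0.9181, 0.3819, 0.1056, 0.6002], [0.0008, -0.2682, 0.9633, 0.3751], [0.0, 0.0, 0.0, 1.0]] 3
plate []
chamber []
port []
rack []
probe []
driver []
field []
objective []
slidebox []
bottle []
probe_mark []
1.8
```

View pics/scene0.png

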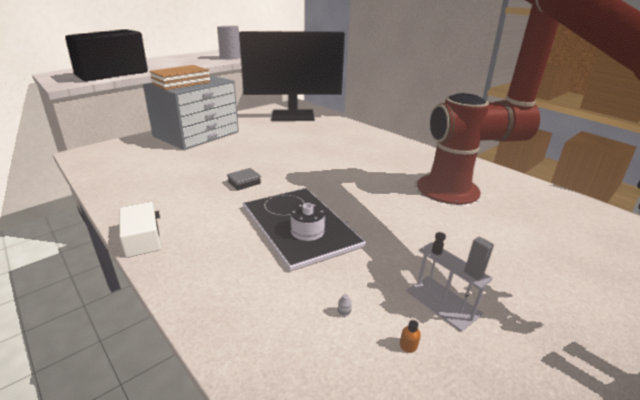

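View pics/top0.png

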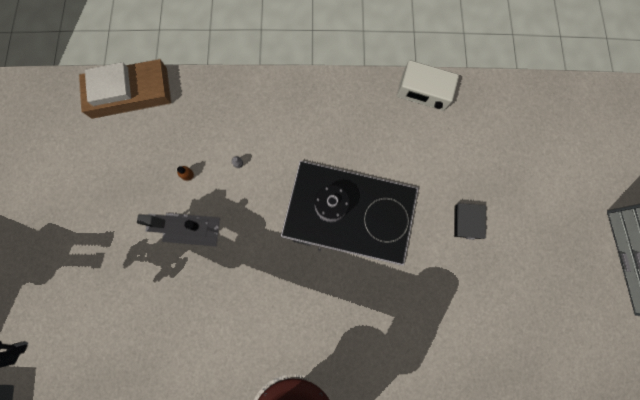

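```bash
cat > h.py <<'E'
import numpy as np, cv2
def ray(p,rc):
    r,c=rc; K=p["camera_matrix"]; k=p["k1"]
    xd=(c-K[0,2])/K[0,0]; yd=(r-K[1,2])/K[1,1]
    x,y=xd,yd
    for _ in range(30):
        f=1+k*(x*x+y*y); x,y=xd/f,yd/f
    T=p["world_from_camera"]
    return T[:3,3],T[:3,:3]@np.array([x,-y,-1])
def onz(p,rc,z):
    o,d=ray(p,rc); return o+d*(z-o[2])/d[2]
def proj(p,X):
    T=p["world_from_camera"];K=p["camera_matrix"]
    v=T[:3,:3].T@(np.asarray(X)-T[:3,3]); x,y=v[0]/-v[2],-v[1]/-v[2]
    f=1+p["k1"]*(x*x+y*y)
    return np.array([K[1,1]*y*f+K[1,2],K[0,0]*x*f+K[0,2]])
def crop(p,r0,r1,c0,c1,s,fn):
    im=p["img"][r0:r1,c0:c1,::-1]
    cv2.imwrite(fn,cv2.resize(im,None,fx=s,fy=s,interpolation=cv2.INTER_CUBIC))
E
python3 - <<'E'
from station import ctrl
from h import *
import pickle
P={n:ctrl.get_image(n) for n in ["top","scene"]}
pickle.dump(P,open("P0.pkl","wb"))
crop(P["top"],150,270,270,430,5,"pics/top_c.png")
crop(P["top"],195,260,120,230,7,"pics/top_r.png")
crop(P["scene"],180,270,240,370,6,"pics/sc_c.png")
crop(P["scene"],220,340,400,500,5,"pics/sc_r.png")
E
```

```text
(no output)
```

View pics/top_c.png

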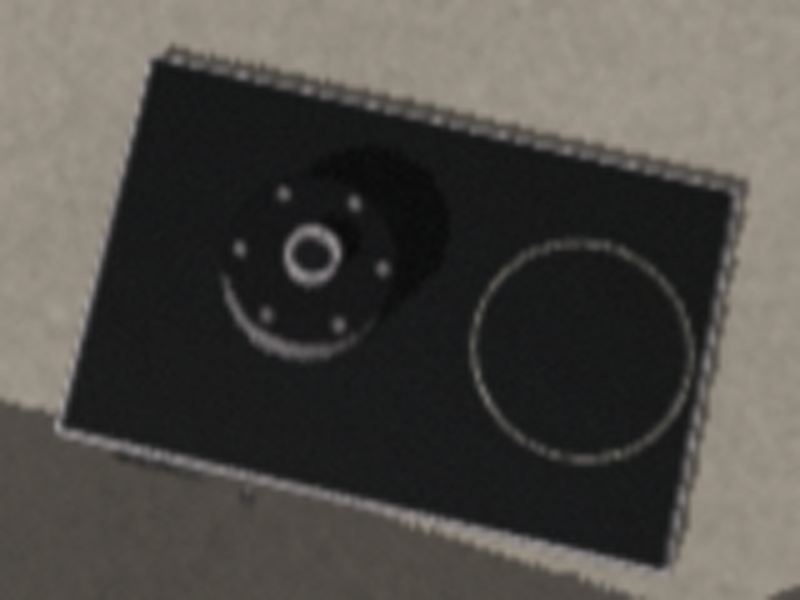

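View pics/top_r.png

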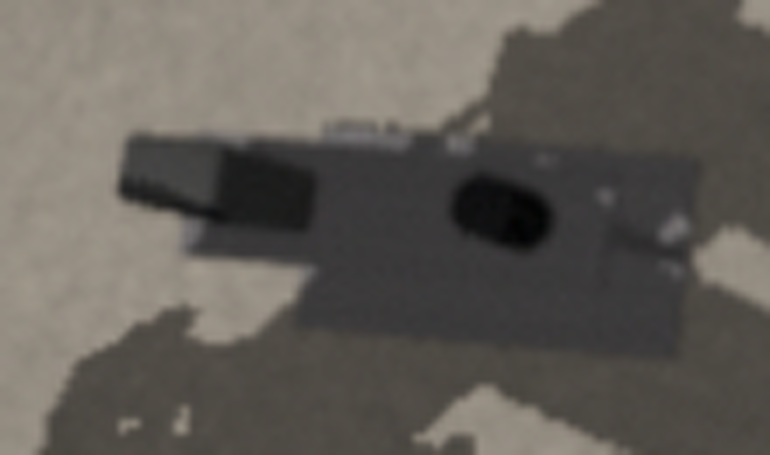

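View pics/sc_c.png

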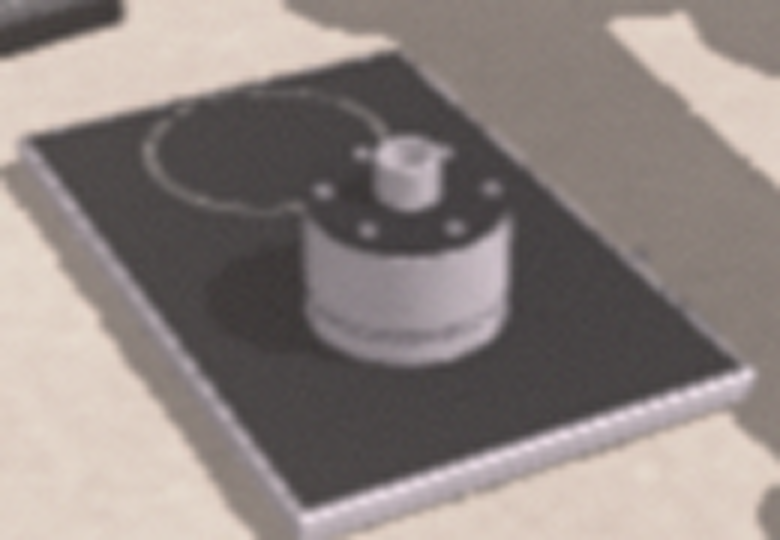

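View pics/sc_r.png

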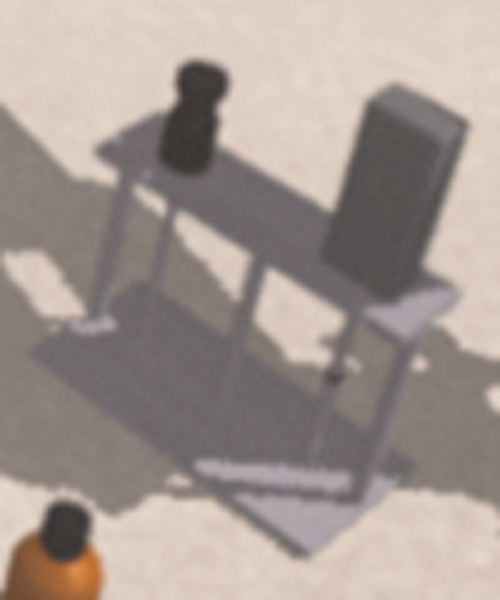

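```bash
python3 - <<'E'
from h import *
import pickle
P=pickle.load(open("P0.pkl","rb"));T=P["top"];S=P["scene"]
def f(s,r0,c0,x,y): return (r0+(y+.5)/s-.5, c0+(x+.5)/s-.5)
tc=lambda x,y:f(5,150,270,x,y); tr=lambda x,y:f(7,195,120,x,y)
sc=lambda x,y:f(6,180,240,x,y); sr=lambda x,y:f(5,220,400,x,y)
pr=lambda n,v:print(n,np.round(v,4))
pr("port top",onz(T,tc(311,255),.1)); pr("port sc",onz(S,sc(410,152),.1))
pr("ring top",onz(T,tc(582,351),.02))
for c in [(150,62),(735,190),(668,568),(62,430)]: pr("platecorner top",onz(T,tc(*c),.02))
for c in [(400,55),(752,375),(303,518),(22,142)]: pr("platecorner sc",onz(S,sc(*c),.02))
for c in [(130,135),(222,147),(218,215),(120,190)]: pr("probe handle top T",onz(T,tr(*c),.193))
for c in [(395,84),(468,123),(440,138),(368,102)]: pr("probe top S",onz(S,sr(*c),.193))
pr("drv T",onz(T,tr(480,207),.158)); pr("drv S",onz(S,sr(203,80),.158))
for c in [(697,160)]: pr("rack top corner T",onz(T,tr(*c),.113))
for c in [(96,150),(165,115),(464,293),(397,340)]: pr("rack top S",onz(S,sr(*c),.113))
pr("band",onz(S,sr(332,376),.058))
pr("stem low",onz(S,sr(315,462),.012))
E
```

```text
port top [ 0.5565 -0.0976  0.1   ]
port sc [ 0.5547 -0.1013  0.1   ]
ring top [ 0.5184 -0.2504  0.02  ]
platecorner top [ 0.6807 -0.0129  0.02  ]
platecorner top [ 0.6089 -0.3394  0.02  ]
platecorner top [ 0.4012 -0.2931  0.02  ]
platecorner top [0.4747 0.0326 0.02  ]
platecorner sc [ 0.4011 -0.2869  0.02  ]
platecorner sc [0.4762 0.0364 0.02  ]
platecorner sc [ 0.6848 -0.0144  0.02  ]
platecorner sc [ 0.6099 -0.3385  0.02  ]
probe handle top T [0.5075 0.344  0.193 ]
probe handle top T [0.5037 0.3138 0.193 ]
probe handle top T [0.4818 0.3133 0.193 ]
probe handle top T [0.4897 0.3456 0.193 ]
probe top S [0.4871 0.316  0.193 ]
probe top S [0.4896 0.3469 0.193 ]
probe top S [0.5067 0.3442 0.193 ]
probe top S [0.5062 0.315  0.193 ]
drv T [0.4888 0.2411 0.158 ]
drv S [0.4924 0.2422 0.158 ]
rack top corner T [0.511  0.1808 0.113 ]
rack top S [0.5106 0.2107 0.113 ]
rack top S [0.4656 0.2159 0.113 ]
rack top S [0.4772 0.3621 0.113 ]
rack top S [0.5228 0.3572 0.113 ]
band [0.4968 0.3294 0.058 ]
stem low [0.4974 0.3339 0.012 ]
```

```bash
cat >> h.py <<'E'
from scipy.spatial.transform import Rotation as Ro
def plan(obs,pos,jaw,ref=None):
    """jaw: world xy direction of tool z; tool y down."""
    R=Ro.from_rotvec(obs["tool_rot"]).as_matrix()
    best=None
    for s in (1,-1):
        z=np.array([jaw[0],jaw[1],0])*s; z/=np.linalg.norm(z); y=np.array([0,0,-1.]); x=np.cross(y,z)
        Rt=np.c_[x,y,z]; rv=np.degrees(Ro.from_matrix(R.T@Rt).as_rotvec())
        if best is None or np.linalg.norm(rv)<np.linalg.norm(best): best=rv
    sh=R.T@(np.asarray(pos)-obs["tool_pos"])
    print("shift mm",(sh*1e3).round(1),"turn deg",best.round(2)); return sh,best
def st(o):
    R=Ro.from_rotvec(o["tool_rot"]).as_matrix()
    print("t",round(o["t"],2),"pos",np.round(o["tool_pos"],4),"x",R[:,0].round(3),"y",R[:,1].round(3),"z",R[:,2].round(3),"F",np.round(o["contact_force"],2),"op",round(o["opening"],4),"q",np.round(o["q"],2))
E
python3 - <<'E'
from station import ctrl
from h import *
o=ctrl.get_obs(); st(o)
d=np.array([-.239,-.971]); jaw=(-d[1],d[0])
plan(o,[.575,-.02,.28],jaw)
E
```

```text
t 1.9 pos [0.2479 0.5737 0.2313] x [ 0.918 -0.397  0.   ] y [ 0.  0. -1.] z [0.397 0.918 0.   ] F [0.45 0.01 0.4 ] op 0.0854 q [ 1.04  0.05  1.61 -0.    1.48 -0.12]
shift mm [ 535.8  -48.7 -415.3] turn deg [-0.   80.46  0.  ]
```

>>> arm_command --steps '[[[0.02, -0.05, -0.02], [0, 8, 0], 0.6], [[0.06, -0.06, -0.05], [0, 16, 0], 0.6], [[0.1, -0.06, -0.08], [0, 24, 0], 0.6], [[0.14, -0.06, -0.11], [0, 32, 0], 0.6], [[0.18, -0.06, -0.14], [0, 40, 0], 0.6]]'

```text
t: 2.4
tool_pos: [0.3552, 0.3774, 0.2919]
tool_rot: [-1.391, 0.864, -0.864]
contact_force: [2.3, 0.5, 0.5]
opening: 0.0515
```

```bash
cat > pl.py <<'E'
import sys
from station import ctrl
from h import *
o=ctrl.get_obs(); st(o)
a=[float(v) for v in sys.argv[1:]]
plan(o,a[:3],a[3:5])
E
python3 pl.py .575 -.02 .28 .971 -.239
```

```text
t 2.4 pos [0.3552 0.3774 0.2919] x [ 0.444 -0.896 -0.   ] y [ 0.001  0.001 -1.   ] z [0.896 0.444 0.001] F [2.33 0.49 0.46] op 0.0515 q [ 0.67 -0.24  1.78 -0.    1.59  0.21]
shift mm [453.6  11.8  20.5] turn deg [-7.000e-02  4.018e+01 -3.000e-02]
```

>>> arm_command --steps '[[[0.05, 0, 0.0], [0, 8, 0], 0.6], [[0.1, 0, 0.0], [0, 16, 0], 0.6], [[0.15, 0, 0], [0, 24, 0], 0.6], [[0.2, 0, 0.0], [0, 32, 0], 0.6], [[0.25, 0, 0.01], [0, 40, 0], 0.6]]'

```text
t: 2.9
tool_pos: [0.4739, 0.1578, 0.2924]
tool_rot: [-1.081, 1.386, -1.387]
contact_force: [0.1, 0.9, 0.8]
opening: 0.0512
```

```bash
python3 pl.py .575 -.02 .2 .971 -.239
```

```text
t 2.9 pos [0.4739 0.1578 0.2924] x [-0.242 -0.97  -0.002] y [ 0.002  0.001 -1.   ] z [ 0.97  -0.242  0.002] F [0.14 0.92 0.84] op 0.0512 q [ 0.17 -0.28  1.82  0.    1.6   0.42]
shift mm [148.3  92.5 140.9] turn deg [-0.12 -0.17 -0.09]
```

>>> arm_command --steps '[[[0.03, 0.01, 0.03], [0, 0, 0], 0.6], [[0.06, 0.03, 0.06], [0, 0, 0], 0.6], [[0.1, 0.05, 0.095], [0, 0, 0], 0.6], [[0.13, 0.08, 0.13], [0, 0, 0], 0.6], [[0.145, 0.095, 0.141], [0, 0, 0], 0.6]]'

```text
t: 3.4
tool_pos: [0.5768, -0.0194, 0.1963]
tool_rot: [-1.08, 1.387, -1.388]
contact_force: [0.6, 0.3, -0.5]
opening: 0.0511
```

```bash
python3 - <<'E'
from station import ctrl
from h import *
st(ctrl.get_obs())
p=ctrl.get_image("wrist"); cv2.imwrite("pics/w1.png",p["img"][:,:,::-1])
import pickle; pickle.dump(p,open("W1.pkl","wb"))
print(p["world_from_camera"].round(3).tolist())
for X in ([.5555,-.0995,.1],[.5187,-.2505,.02]): print(proj(p,X).round(1))
E
```

```text
t 3.4 pos [ 0.5768 -0.0194  0.1963] x [-0.244 -0.97  -0.001] y [ 0.003  0.001 -1.   ] z [ 0.97  -0.244  0.002] F [ 0.59  0.28 -0.5 ] op 0.0511 q [-0.16 -0.04  1.76  0.    1.41  0.08]
[[0.97, 0.235, 0.062, 0.594], [-0.243, 0.935, 0.259, 0.046], [0.003, -0.266, 0.964, 0.34], [0.0, 0.0, 0.0, 1.0]]
[310.2 318.3]
[394.5 320.2]
```

View pics/w1.png

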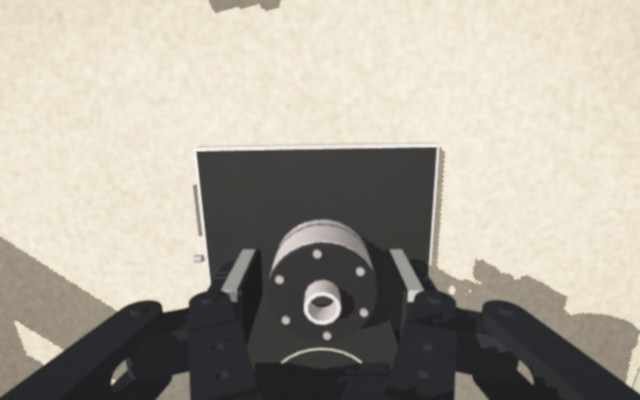

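```bash
python3 - <<'E'
from h import *
import pickle
p=pickle.load(open("W1.pkl","rb"))
print(onz(p,(301.5,322.5),.1))
for rc in [(148,196),(147,438)]: print(onz(p,rc,.02))
crop(p,200,400,220,420,4,"pics/w1c.png")
E
```

```text
[ 0.56038066 -0.09305006  0.1       ]
[0.47717141 0.03670385 0.02      ]
[ 0.68628665 -0.01493152  0.02      ]
```

View pics/w1c.png

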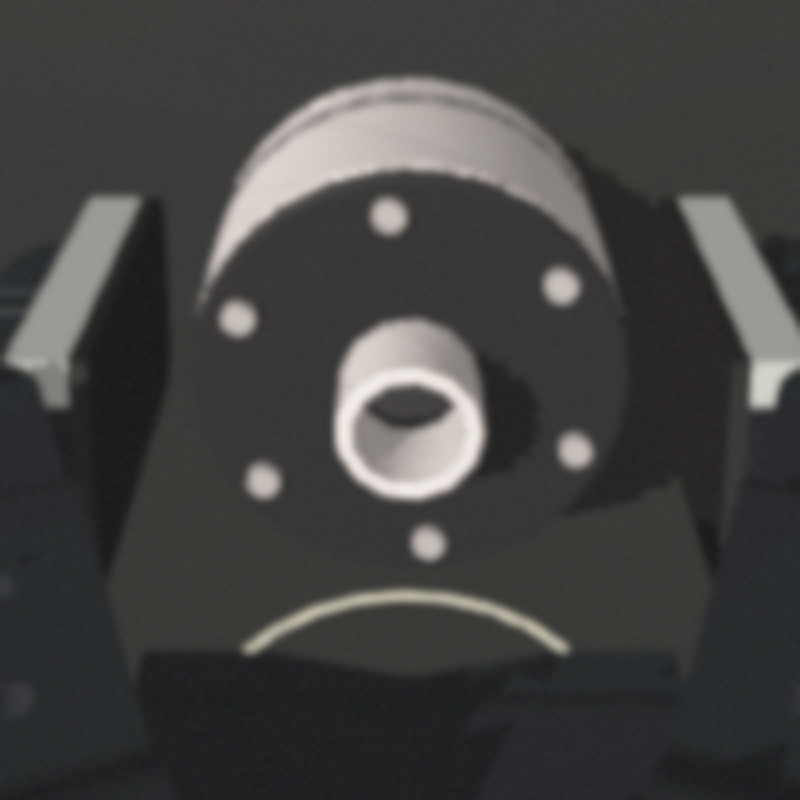

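>>> arm_command --steps '[[[0, 0.045, 0], [0, 0, 0], 0.6], [[0, 0.09, 0], [0, 0, 0], 0.6], [[0, 0.13, 0], [0, 0, 0], 0.6], [[0, 0.15, 0], [0, 0, 0], 0.6], [[0, 0.161, 0], [0, 0, 0], 0.6]]'

```text
t: 3.95
tool_pos: [0.5732, -0.0216, 0.028]
tool_rot: [-1.088, 1.395, -1.387]
contact_force: [-0.2, -0.3, -0.4]
opening: 0.0514
```

```bash
python3 pl.py .5304 -.2039 .034 .970 -.243
```

```text
t 3.95 pos [ 0.5732 -0.0216  0.028 ] x [-0.246 -0.969  0.002] y [-0.008  0.    -1.   ] z [ 0.969 -0.246 -0.007] F [-0.24 -0.32 -0.43] op 0.0514 q [-0.17  0.15  1.87 -0.    1.13  0.08]
shift mm [187.3  -5.6   3.2] turn deg [ 0.42 -0.17  0.1 ]
```

>>> arm_command --steps '[[[0.005, -0.006, 0.003], [0.4, -0.2, 0], 0.6], [[0.01, -0.006, 0.003], [0.4, -0.2, 0], 0.6], [[0.015, -0.006, 0.003], [0.4, -0.2, 0], 0.6], [[0.02, -0.006, 0.003], [0.4, -0.2, 0], 0.6], [[0.025, -0.006, 0.003], [0.4, -0.2, 0], 0.6]]'

```text
t: 4.45
tool_pos: [0.5706, -0.0473, 0.0352]
tool_rot: [-1.084, 1.385, -1.39]
contact_force: [-0.1, 0.6, 0.1]
opening: 0.0509
```

```bash
python3 pl.py .5304 -.2039 .034 .970 -.243
```

```text
t 4.45 pos [ 0.5706 -0.0473  0.0352] x [-0.243 -0.97   0.002] y [ 0.001 -0.002 -1.   ] z [ 0.97  -0.243  0.002] F [-0.1   0.6   0.11] op 0.0509 q [-0.21  0.13  1.88 -0.    1.13  0.03]
shift mm [161.7   1.5  -1. ] turn deg [-0.09  0.02  0.1 ]
```

>>> arm_command --steps '[[[0.003, 0, -0.001], [0, 0, 0], 0.6], [[0.006, 0, -0.001], [0, 0, 0], 0.6], [[0.01, 0, -0.001], [0, 0, 0], 0.6], [[0.014, 0, -0.001], [0, 0, 0], 0.6], [[0.018, 0, -0.001], [0, 0, 0], 0.6]]'

```text
t: 4.95
tool_pos: [0.5656, -0.0645, 0.0356]
tool_rot: [-1.083, 1.385, -1.389]
contact_force: [1.0, 3.3, 1.8]
opening: 0.0513
```

```bash
python3 pl.py .5304 -.2039 .034 .970 -.243; python3 - <<'E'
from station import ctrl
from h import *
p=ctrl.get_image("wrist"); crop(p,200,400,220,420,4,"pics/w2c.png")
p=ctrl.get_image("scene"); crop(p,170,270,240,370,6,"pics/s2c.png")
E
```

```text
t 4.95 pos [ 0.5656 -0.0645  0.0356] x [-0.242 -0.97   0.001] y [ 0.002 -0.002 -1.   ] z [ 0.97  -0.242  0.002] F [1.01 3.25 1.83] op 0.0513 q [-0.24  0.12  1.89 -0.    1.13  0.  ]
shift mm [143.8   1.8  -0.4] turn deg [-0.13  0.03  0.07]
```

View pics/w2c.png

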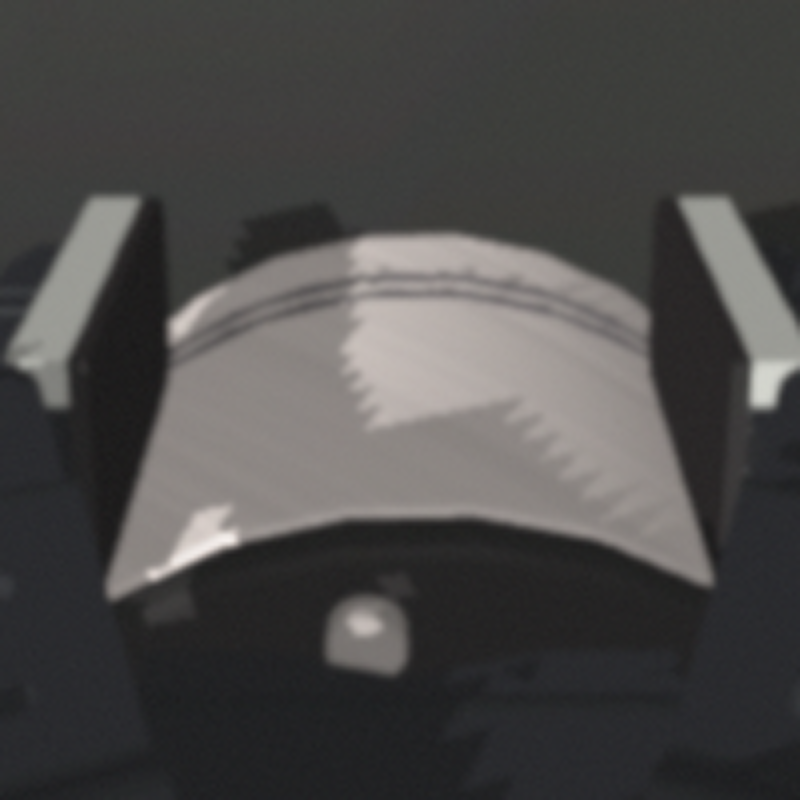

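View pics/s2c.png

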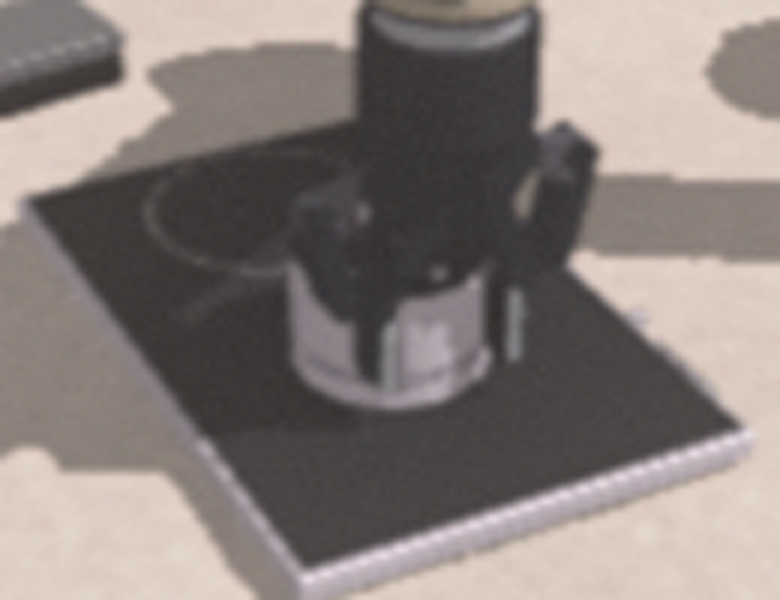

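Wrist view: both fingers are against the pot's wall, and its foot is flat. The cradle works, so I'll keep sliding.

>>> arm_command --steps '[[[0.005, 0, 0], [0, 0, 0], 0.6], [[0.01, 0, 0], [0, 0, 0], 0.6], [[0.015, 0, 0], [0, 0, 0], 0.6], [[0.02, 0, 0], [0, 0, 0], 0.6], [[0.025, 0, 0], [0, 0, 0], 0.6]]'

```text
t: 5.55
tool_pos: [0.5592, -0.0898, 0.0355]
tool_rot: [-1.083, 1.385, -1.39]
contact_force: [0.5, 3.1, 0.5]
opening: 0.0513
```

>>> arm_command --steps '[[[0.005, 0, 0], [0, 0, 0], 0.6], [[0.01, 0, 0], [0, 0, 0], 0.6], [[0.015, 0, 0], [0, 0, 0], 0.6], [[0.02, 0, 0], [0, 0, 0], 0.6], [[0.025, 0, 0], [0, 0, 0], 0.6]]'

```text
t: 6.05
tool_pos: [0.553, -0.1144, 0.0355]
tool_rot: [-1.084, 1.385, -1.39]
contact_force: [0.8, 3.6, 1.9]
opening: 0.0512
```

```bash
python3 pl.py .5304 -.2039 .0355 .970 -.243
```

```text
t 6.05 pos [ 0.553  -0.1144  0.0355] x [-0.243 -0.97   0.002] y [ 0.001 -0.003 -1.   ] z [ 0.97  -0.243  0.002] F [0.76 3.61 1.91] op 0.0512 q [-0.33  0.11  1.9  -0.    1.13 -0.09]
shift mm [92.3  0.2 -0.2] turn deg [-0.11  0.    0.13]
```

>>> arm_command --steps '[[[0.005, 0, 0], [0, 0, 0], 0.6], [[0.01, 0, 0], [0, 0, 0], 0.6], [[0.015, 0, 0], [0, 0, 0], 0.6], [[0.02, 0, 0], [0, 0, 0], 0.6], [[0.025, 0, 0], [0, 0, 0], 0.6]]'

```text
t: 6.55
tool_pos: [0.5467, -0.1391, 0.0355]
tool_rot: [-1.084, 1.385, -1.39]
contact_force: [1.0, 2.5, 2.0]
opening: 0.0516
```

>>> arm_command --steps '[[[0.005, 0, 0], [0, 0, 0], 0.6], [[0.01, 0, 0], [0, 0, 0], 0.6], [[0.015, 0, 0], [0, 0, 0], 0.6], [[0.02, 0, 0], [0, 0, 0], 0.6], [[0.025, 0, 0], [0, 0, 0], 0.6]]'

```text
t: 7.05
tool_pos: [0.5405, -0.1637, 0.0355]
tool_rot: [-1.084, 1.386, -1.39]
contact_force: [0.7, 3.3, 1.1]
opening: 0.0511
```

>>> arm_command --steps '[[[0.005, 0, 0], [0, 0, 0], 0.6], [[0.01, 0, 0], [0, 0, 0], 0.6], [[0.015, 0, 0], [0, 0, 0], 0.6], [[0.02, 0, 0], [0, 0, 0], 0.6], [[0.025, 0, 0], [0, 0, 0], 0.6]]'

```text
t: 7.55
tool_pos: [0.5343, -0.1883, 0.0355]
tool_rot: [-1.084, 1.386, -1.39]
contact_force: [-0.0, 2.8, 1.4]
opening: 0.051
```

```bash
python3 pl.py .5304 -.2039 .0355 .970 -.243;  python3 - <<'E'
from station import ctrl
from h import *
p=ctrl.get_image("top"); crop(p,150,270,270,430,5,"pics/t3c.png")
p=ctrl.get_image("scene"); crop(p,170,270,240,370,6,"pics/s3c.png")
E
```

```text
t 7.55 pos [ 0.5343 -0.1883  0.0355] x [-0.243 -0.97   0.002] y [ 0.001 -0.003 -1.   ] z [ 0.97  -0.243  0.001] F [-0.02  2.83  1.38] op 0.051 q [-0.47  0.12  1.89 -0.    1.13 -0.22]
shift mm [16.   0.1  0. ] turn deg [-0.08  0.    0.13]
```

View pics/t3c.png

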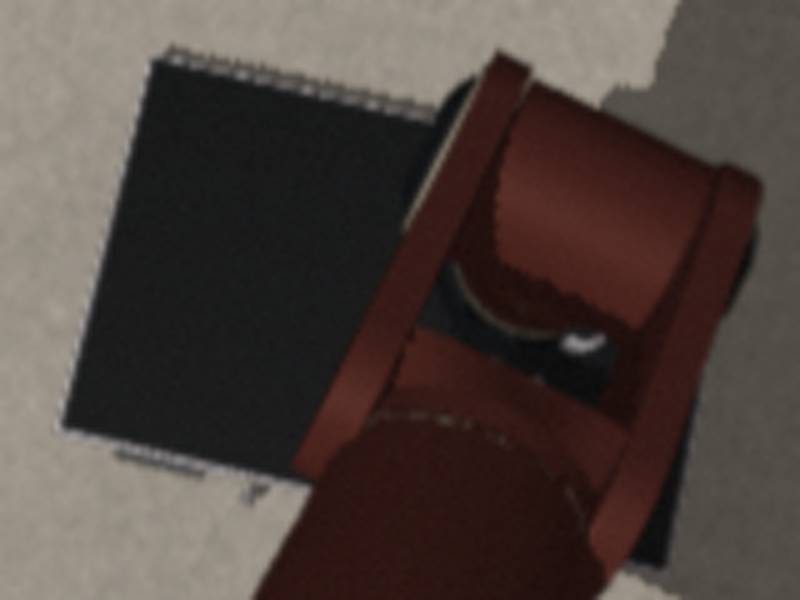

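View pics/s3c.png

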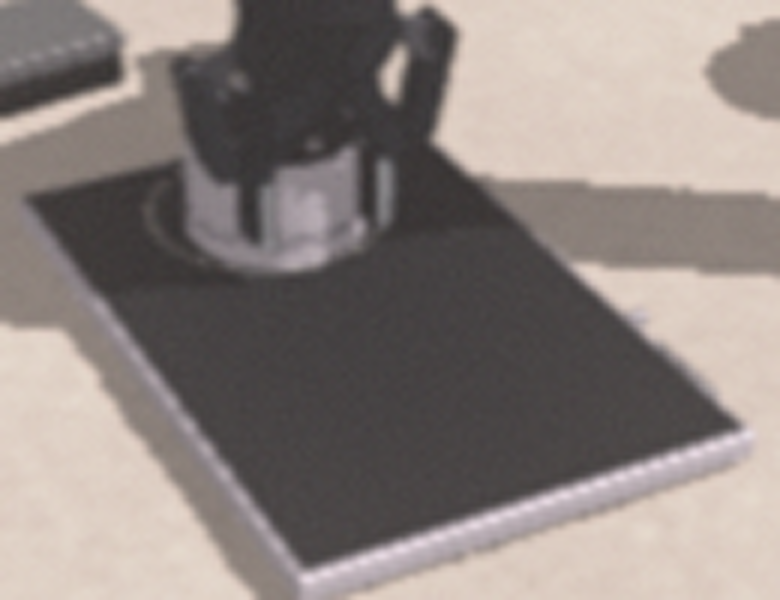

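>>> arm_command --steps '[[[0.005, 0, 0], [0, 0, 0], 0.6], [[0.009, 0, 0], [0, 0, 0], 0.6], [[0.012, 0, 0], [0, 0, 0], 0.6], [[0.015, 0, 0], [0, 0, 0], 0.6], [[0.016, 0, 0], [0, 0, 0], 0.6]]'

```text
t: 8.15
tool_pos: [0.53, -0.2048, 0.0354]
tool_rot: [-1.085, 1.386, -1.391]
contact_force: [0.3, 3.0, -0.1]
opening: 0.0508
```

>>> arm_command --steps '[[[-0.004, 0, 0], [0, 0, 0], 0.6], [[-0.016, 0, 0], [0, 0, 0], 0.6], [[-0.035, 0, 0], [0, 0, 0], 0.6], [[-0.06, -0.0, 0], [0, 0, 0], 0.6], [[-0.085, -0.02, 0], [0, 0, 0], 0.6]]'

```text
t: 8.65
tool_pos: [0.5484, -0.1202, 0.0523]
tool_rot: [-1.089, 1.391, -1.388]
contact_force: [-0.2, -0.1, -0.1]
opening: 0.0514
```

>>> arm_command --steps '[[[-0.01, -0.04, 0], [0, 0, 0], 0.6], [[-0.03, -0.08, 0], [0, 0, 0], 0.6], [[-0.05, -0.125, 0], [0, 0, 0], 0.6], [[-0.07, -0.17, 0], [0, 0, 0], 0.6], [[-0.08, -0.2, 0], [0, 0, 0], 0.6]]'

```text
t: 9.15
tool_pos: [0.5702, -0.0403, 0.2563]
tool_rot: [-1.086, 1.386, -1.389]
contact_force: [-0.8, -0.3, 0.9]
opening: 0.0509
```

```bash
python3 - <<'E'
from station import ctrl
from h import *
import pickle
st(ctrl.get_obs())
P={n:ctrl.get_image(n) for n in("top","scene","wrist")}; pickle.dump(P,open("P4.pkl","wb"))
crop(P["top"],150,270,270,430,5,"pics/t4c.png")
crop(P["scene"],170,270,240,370,6,"pics/s4c.png")
cv2.imwrite("pics/w4.png",P["wrist"]["img"][:,:,::-1])
E
```

```text
t 9.15 pos [ 0.5702 -0.0403  0.2563] x [-0.242 -0.97   0.003] y [-0.001 -0.003 -1.   ] z [ 0.97  -0.242 -0.   ] F [-0.83 -0.32  0.94] op 0.0509 q [-0.2  -0.09  1.71 -0.    1.52  0.05]
```

View pics/t4c.png

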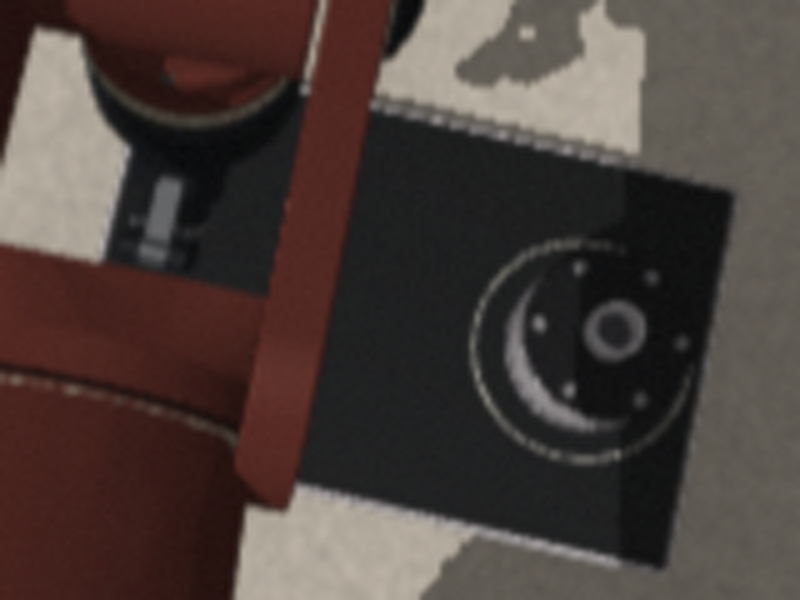

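View pics/s4c.png

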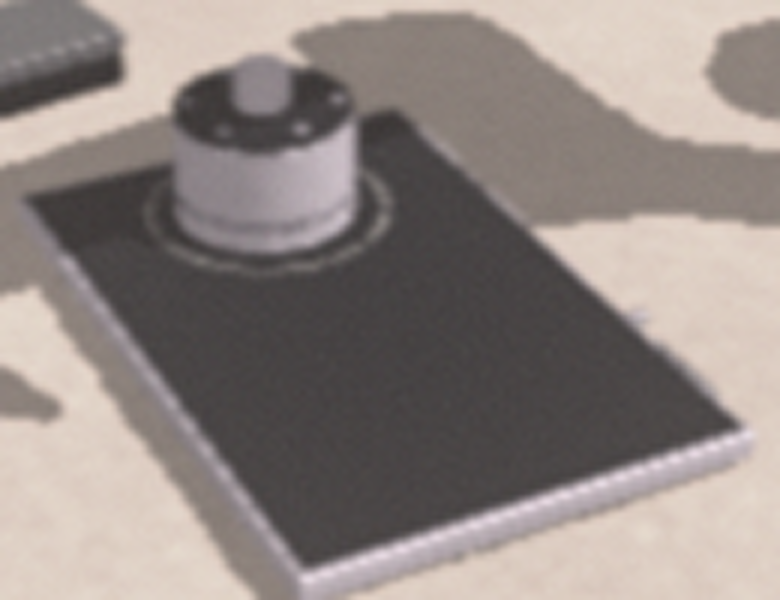

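View pics/w4.png

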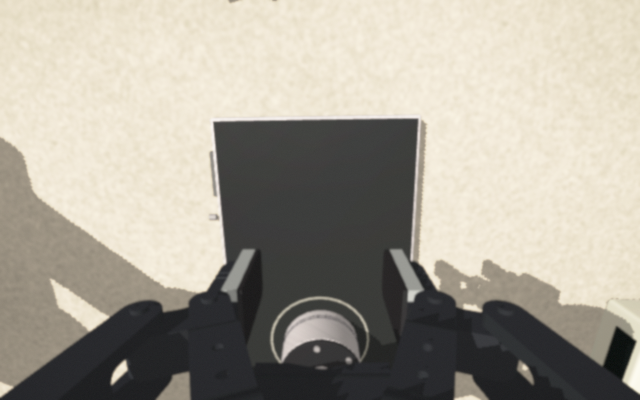

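```bash
python3 - <<'E'
from h import *
import pickle
P=pickle.load(open("P4.pkl","rb"));T=P["top"];S=P["scene"]
def f(s,r0,c0,x,y): return (r0+(y+.5)/s-.5, c0+(x+.5)/s-.5)
print(onz(T,f(5,150,270,615,331),.1),onz(S,f(6,170,240,263,71),.1),onz(T,f(5,150,270,582,351),.02))
E
python3 pl.py .497 .330 .30 .9968 -.08
```

```text
[ 0.5182571  -0.25059597  0.1       ] [ 0.52106551 -0.24991372  0.1       ] [ 0.51840746 -0.25039664  0.02      ]
t 9.3 pos [ 0.5706 -0.0412  0.2554] x [-0.242 -0.97   0.003] y [ 0.    -0.004 -1.   ] z [ 0.97  -0.242  0.001] F [-0.65 -0.72 -0.79] op 0.0513 q [-0.2  -0.09  1.71 -0.    1.52  0.04]
shift mm [-342.2  -45.9 -161.2] turn deg [-0.05 -9.42  0.2 ]
```

>>> arm_command --steps '[[[-0.04, -0.02, -0.02], [0, -2, 0], 0.6], [[-0.085, -0.046, -0.04], [0, -4, 0], 0.6], [[-0.13, -0.046, -0.06], [0, -6, 0], 0.6], [[-0.175, -0.046, -0.08], [0, -8, 0], 0.6], [[-0.22, -0.046, -0.1], [0, -9.4, 0], 0.6]]'

```text
t: 9.8
tool_pos: [0.5261, 0.1944, 0.2986]
tool_rot: [-1.175, 1.267, -1.271]
contact_force: [1.6, 1.3, 0.3]
opening: 0.0512
```

```bash
python3 pl.py .497 .330 .30 .9968 -.08
```

```text
t 9.8 pos [0.5261 0.1944 0.2986] x [-0.08  -0.997  0.005] y [-0.002 -0.005 -1.   ] z [ 0.997 -0.08  -0.002] F [1.64 1.31 0.29] op 0.0512 q [ 0.22 -0.13  1.68 -0.    1.6   0.3 ]
shift mm [-132.9   -2.   -39.9] turn deg [0.1  0.01 0.28]
```

>>> arm_command --steps '[[[-0.035, -0.002, -0.01], [0, 0, 0.3], 0.6], [[-0.07, -0.002, -0.02], [0, 0, 0.3], 0.6], [[-0.1, -0.002, -0.03], [0, 0, 0.3], 0.6], [[-0.125, -0.002, -0.038], [0, 0, 0.3], 0.6], [[-0.133, -0.002, -0.04], [0, 0, 0.3], 0.6]]'

```text
t: 10.3
tool_pos: [0.4953, 0.3317, 0.2973]
tool_rot: [-1.176, 1.269, -1.265]
contact_force: [0.2, -0.6, -0.4]
opening: 0.0513
```

```bash
python3 - <<'E'
from station import ctrl
from h import *
import pickle
st(ctrl.get_obs())
P={n:ctrl.get_image(n) for n in("scene","wrist")}; pickle.dump(P,open("P5.pkl","wb"))
cv2.imwrite("pics/w5.png",P["wrist"]["img"][:,:,::-1])
crop(P["scene"],180,340,400,520,5,"pics/s5c.png")
E
```

```text
t 10.3 pos [0.4953 0.3317 0.2973] x [-0.077 -0.997  0.002] y [-0.005 -0.001 -1.   ] z [ 0.997 -0.077 -0.005] F [ 0.25 -0.6  -0.38] op 0.0513 q [ 0.46 -0.04  1.6   0.    1.59  0.54]
```

View pics/w5.png

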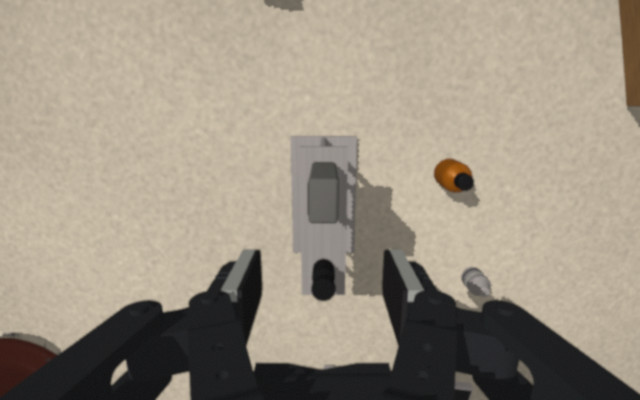

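View pics/s5c.png

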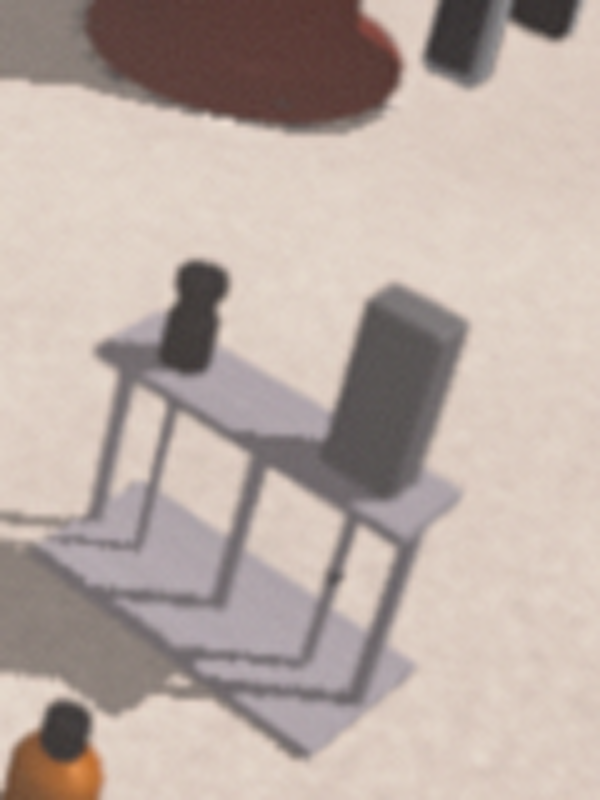

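```bash
python3 - <<'E'
from h import *
import pickle
P=pickle.load(open("P5.pkl","rb"));p=P["wrist"]
crop(p,130,310,270,380,5,"pics/w5c.png")
cv2.imwrite("pics/w5c.png",cv2.rotate(cv2.imread("pics/w5c.png"),cv2.ROTATE_90_CLOCKWISE)[:, :])
for X in ([.497,.33,.193],[.4953,.3317,.297],[.4904,.2417,.158]): print(proj(p,X).round(1))
E
```

```text
[203.1 323. ]
[263.5 318.6]
[289.5 323.3]
```

View pics/w5c.png

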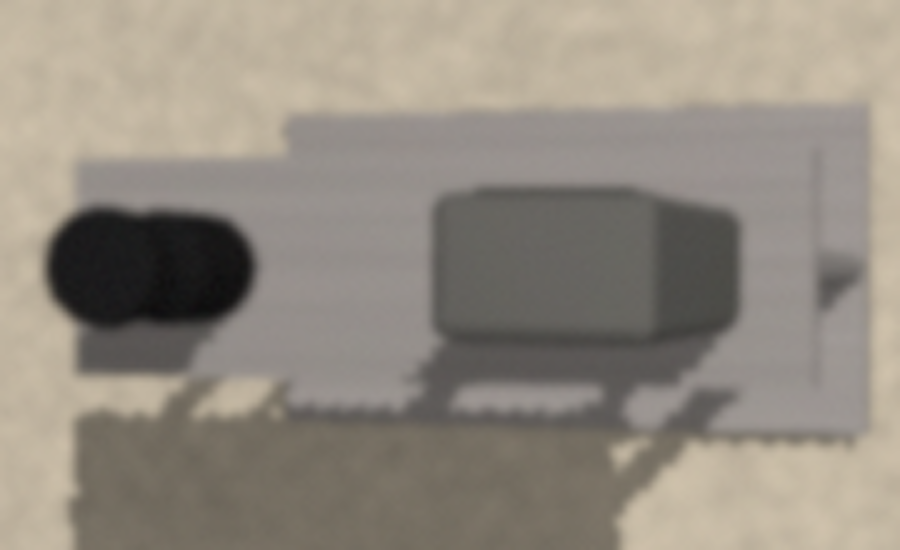

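```bash
python3 pl.py .4967 .3312 .138 .9968 -.08
```

```text
t 10.4 pos [0.4961 0.3304 0.2979] x [-0.078 -0.997  0.002] y [-0.004 -0.001 -1.   ] z [ 0.997 -0.078 -0.004] F [-0.28 -0.43  0.58] op 0.051 q [ 0.46 -0.04  1.6   0.    1.59  0.54]
shift mm [ -1.1 159.9   1.2] turn deg [0.24 0.09 0.1 ]
```

>>> arm_command --steps '[[[-0.001, 0.03, 0.001], [0.2, 0, 0.1], 0.6], [[-0.001, 0.065, 0.001], [0.2, 0, 0.1], 0.6], [[-0.001, 0.1, 0.001], [0.2, 0, 0.1], 0.6], [[-0.001, 0.13, 0.001], [0.2, 0, 0.1], 0.6], [[-0.001, 0.15, 0.001], [0.2, 0, 0.1], 0.6]]'

```text
t: 10.9
tool_pos: [0.4954, 0.3286, 0.1441]
tool_rot: [-1.176, 1.27, -1.268]
contact_force: [-0.3, 0.7, 0.5]
opening: 0.0508
```

```bash
python3 pl.py .4967 .3312 .138 .9968 -.08
```

```text
t 10.9 pos [0.4954 0.3286 0.1441] x [-0.08  -0.997  0.003] y [-0.005 -0.003 -1.   ] z [ 0.997 -0.08  -0.005] F [-0.29  0.67  0.46] op 0.0508 q [ 0.46  0.05  1.76 -0.    1.33  0.54]
shift mm [-2.7  6.1  1.1] turn deg [ 0.26 -0.02  0.19]
```

>>> arm_command --steps '[[[-0.0025, 0.006, 0.001], [0.25, 0, 0.2], 0.6], [[-0.0025, 0.006, 0.001], [0.25, 0, 0.2], 0.6], [[-0.0025, 0.006, 0.001], [0.25, 0, 0.2], 0.6]]'

```text
t: 11.2
tool_pos: [0.4974, 0.3307, 0.139]
tool_rot: [-1.168, 1.268, -1.269]
contact_force: [0.5, 0.2, 1.3]
opening: 0.0512
```

```bash
python3 - <<'E'
from station import ctrl
from h import *
import pickle
o=ctrl.get_obs();st(o); plan(o,[.4967,.3312,.138],(.9968,-.08))
p=ctrl.get_image("wrist"); crop(p,130,380,200,440,3,"pics/w6c.png")
E
```

```text
t 11.2 pos [0.4974 0.3307 0.139 ] x [-0.081 -0.997 -0.001] y [ 0.001  0.001 -1.   ] z [ 0.997 -0.081  0.001] F [0.51 0.16 1.27] op 0.0512 q [0.46 0.06 1.76 0.   1.32 0.54]
shift mm [-0.4  1.  -0.7] turn deg [-0.06 -0.07 -0.04]
```

View pics/w6c.png

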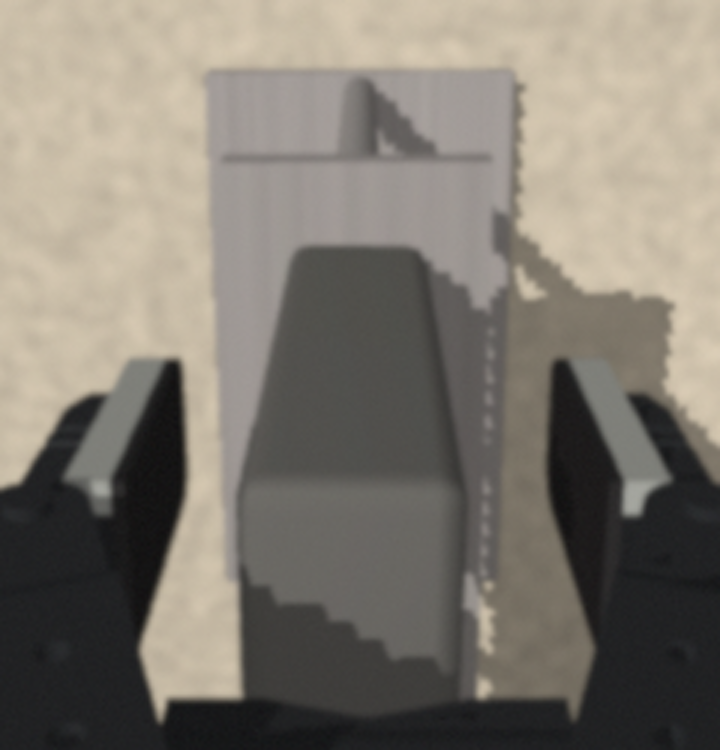

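The handle stands between the pads, about 1–2 mm left of centre (col 355 against 368 in the crop). I'll correct that and close.

>>> arm_command --steps '[[[0, 0.001, -0.0015], [0, 0, 0], 0.6], [[0, 0.001, -0.0015], [0, 0, 0], 0.4], [[0, 0.001, -0.0015], [0, 0, 0], 0.2], [[0, 0.001, -0.0015], [0, 0, 0], 0.15], [[0, 0.001, -0.0015], [0, 0, 0], 0.1]]' --force 40

```text
t: 11.75
tool_pos: [0.4966, 0.3315, 0.1397]
tool_rot: [-1.166, 1.267, -1.269]
contact_force: [-1.3, -0.0, 3.6]
opening: 0.0216
```

>>> arm_command --steps '[[[0, 0, 0], [0, 0, 0], 0.1], [[0, 0, 0], [0, 0, 0], 0.05], [[0, 0, 0], [0, 0, 0], 0.05]]' --force 40

```text
t: 12.05
tool_pos: [0.4966, 0.3315, 0.1397]
tool_rot: [-1.166, 1.267, -1.269]
contact_force: [-0.3, 0.4, 2.2]
opening: 0.0214
```

```bash
python3 pl.py .4967 .3312 .32 .9968 -.08
```

```text
t 12.05 pos [0.4966 0.3315 0.1397] x [-0.081 -0.997 -0.002] y [ 0.003  0.002 -1.   ] z [ 0.997 -0.081  0.003] F [-0.3   0.41  2.2 ] op 0.0214 q [0.46 0.06 1.76 0.   1.32 0.54]
shift mm [-1.000e-01 -1.803e+02  7.000e-01] turn deg [-0.19 -0.04 -0.12]
```

>>> arm_command --steps '[[[0, -0.008, 0], [0, 0, 0], 0.05], [[0, -0.02, 0], [0, 0, 0], 0.05], [[0, -0.035, 0], [0, 0, 0], 0.05], [[0, -0.05, 0], [0, 0, 0], 0.05], [[0, -0.06, 0], [0, 0, 0], 0.05]]'

```text
t: 12.55
tool_pos: [0.4971, 0.3318, 0.2025]
tool_rot: [-1.163, 1.266, -1.269]
contact_force: [0.6, -0.1, -0.5]
opening: 0.0217
```

```bash
python3 pl.py .4966 .3315 .325 .9968 -.08; python3 - <<'E'
from station import ctrl
from h import *
p=ctrl.get_image("scene"); crop(p,180,340,400,520,5,"pics/s6c.png")
E
```

```text
t 12.55 pos [0.4971 0.3318 0.2025] x [-0.081 -0.997 -0.004] y [ 0.006  0.003 -1.   ] z [ 0.997 -0.081  0.006] F [ 0.61 -0.14 -0.52] op 0.0217 q [0.46 0.   1.71 0.   1.42 0.54]
shift mm [  -0.2 -122.5    0.2] turn deg [-0.33 -0.04 -0.21]
```

View pics/s6c.png

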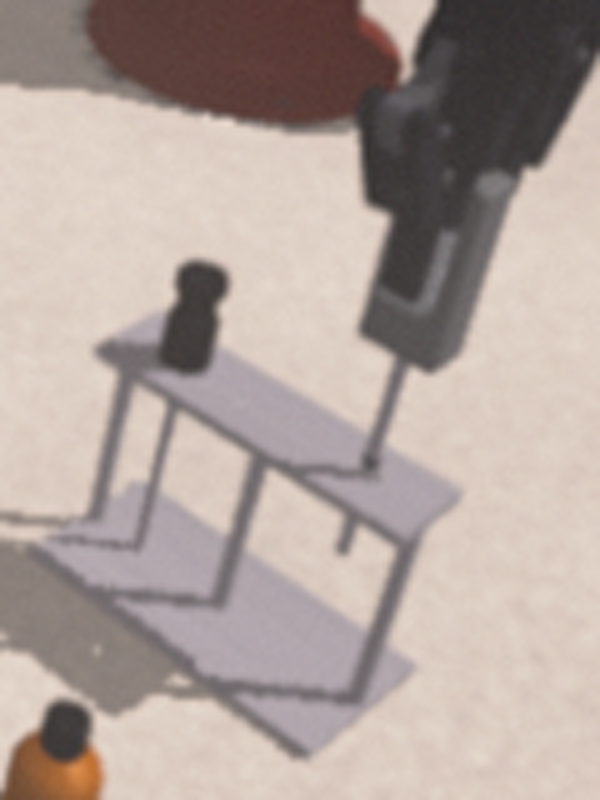

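Probe follows, stem clean in the hole. Continuing up.

>>> arm_command --steps '[[[0, -0.02, 0], [-0.3, 0, -0.2], 0.05], [[0, -0.045, 0], [-0.3, 0, -0.2], 0.05], [[0, -0.075, 0], [-0.3, 0, -0.2], 0.05], [[0, -0.105, 0], [-0.3, 0, -0.2], 0.05], [[0, -0.122, 0], [-0.3, 0, -0.2], 0.05]]'

```text
t: 13.1
tool_pos: [0.4972, 0.3318, 0.3295]
tool_rot: [-1.164, 1.266, -1.269]
contact_force: [0.8, 0.4, -0.5]
opening: 0.0215
```

```bash
python3 pl.py .5 .1 .325 .9968 -.08; python3 pl.py .519 -.2503 .325 .9968 -.08
```

```text
t 13.1 pos [0.4972 0.3318 0.3295] x [-0.081 -0.997 -0.003] y [ 0.005  0.003 -1.   ] z [ 0.997 -0.081  0.005] F [ 0.82  0.37 -0.52] op 0.0215 q [ 0.46 -0.05  1.56 -0.    1.63  0.54]
shift mm [230.9   3.9  21.5] turn deg [-0.29 -0.04 -0.17]
t 13.1 pos [0.4972 0.3318 0.3295] x [-0.081 -0.997 -0.003] y [ 0.005  0.003 -1.   ] z [ 0.997 -0.081  0.005] F [ 0.82  0.37 -0.52] op 0.0215 q [ 0.46 -0.05  1.56 -0.    1.63  0.54]
shift mm [578.5   3.1  68.7] turn deg [-0.29 -0.04 -0.17]
```

>>> arm_command --steps '[[[0.015, 0.0, 0], [-0.3, 0, -0.2], 0.05], [[0.045, 0, 0], [-0.3, 0, -0.2], 0.05], [[0.085, 0, 0.005], [-0.3, 0, -0.2], 0.05], [[0.13, 0, 0.01], [-0.3, 0, -0.2], 0.05], [[0.175, 0, 0.02], [-0.3, 0, -0.2], 0.05]]'

```text
t: 13.6
tool_pos: [0.5017, 0.1536, 0.3269]
tool_rot: [-1.174, 1.269, -1.267]
contact_force: [0.9, 0.3, -0.7]
opening: 0.0215
```

>>> arm_command --steps '[[[0.045, 0.0, 0.005], [0, 0, 0], 0.05], [[0.09, 0, 0.01], [0, 0, 0], 0.05], [[0.135, 0, 0.015], [0, 0, 0], 0.05], [[0.18, 0, 0.02], [0, 0, 0], 0.05], [[0.225, 0, 0.025], [0, 0, 0], 0.05]]'

```text
t: 14.1
tool_pos: [0.5072, -0.075, 0.3251]
tool_rot: [-1.175, 1.272, -1.266]
contact_force: [-0.1, -0.2, -0.5]
opening: 0.0217
```

```bash
python3 pl.py .519 -.2503 .30 .9968 -.08
```

```text
t 14.1 pos [ 0.5072 -0.075   0.3251] x [-0.08  -0.997  0.001] y [-0.006 -0.001 -1.   ] z [ 0.997 -0.08  -0.006] F [-0.05 -0.16 -0.47] op 0.0217 q [-0.29 -0.25  1.74 -0.    1.66 -0.21]
shift mm [173.8  25.2  26. ] turn deg [ 0.34 -0.02  0.08]
```

>>> arm_command --steps '[[[0.04, 0.0, 0.006], [0.3, 0, 0], 0.05], [[0.08, 0.01, 0.012], [0.3, 0, 0], 0.05], [[0.12, 0.015, 0.018], [0.3, 0, 0], 0.05], [[0.155, 0.02, 0.024], [0.3, 0, 0], 0.05], [[0.172, 0.025, 0.026], [0.3, 0, 0], 0.05]]'

```text
t: 14.6
tool_pos: [0.5175, -0.2513, 0.2974]
tool_rot: [-1.172, 1.274, -1.269]
contact_force: [0.5, 0.9, -1.1]
opening: 0.0217
```

>>> arm_command --steps '[[[0, 0, 0], [0, 0, 0], 0.05], [[0, 0, 0], [0, 0, 0], 0.05]]'

```text
t: 14.8
tool_pos: [0.5166, -0.2507, 0.2959]
tool_rot: [-1.172, 1.277, -1.266]
contact_force: [0.6, 0.2, -1.0]
opening: 0.0214
```

```bash
python3 - <<'E'
from station import ctrl
from h import *
import pickle
o=ctrl.get_obs();st(o); plan(o,[.519,-.2503,.3],(.9968,-.08))
P={n:ctrl.get_image(n) for n in("top","scene","wrist")}; pickle.dump(P,open("P7.pkl","wb"))
cv2.imwrite("pics/w7.png",P["wrist"]["img"][:,:,::-1])
cv2.imwrite("pics/t7.png",P["top"]["img"][:,:,::-1])
crop(P["scene"],120,240,230,330,5,"pics/s7c.png")
E
```

```text
t 14.8 pos [ 0.5166 -0.2507  0.2959] x [-0.084 -0.996 -0.002] y [-0.007  0.002 -1.   ] z [ 0.996 -0.084 -0.007] F [ 0.63  0.17 -1.03] op 0.0214 q [-0.58 -0.09  1.65 -0.    1.59 -0.5 ]
shift mm [-0.6 -4.1  2.3] turn deg [ 0.4  -0.23 -0.09]
```

View pics/w7.png

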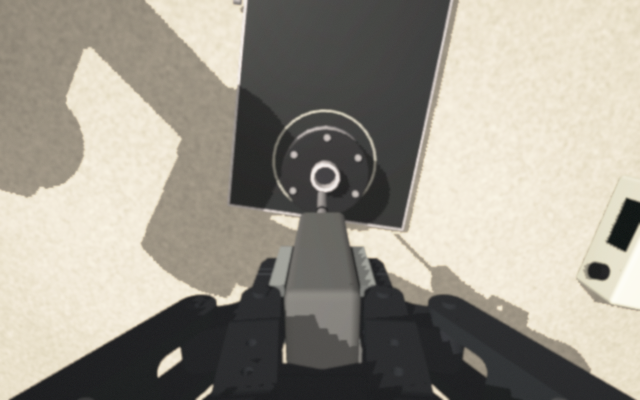

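View pics/s7c.png

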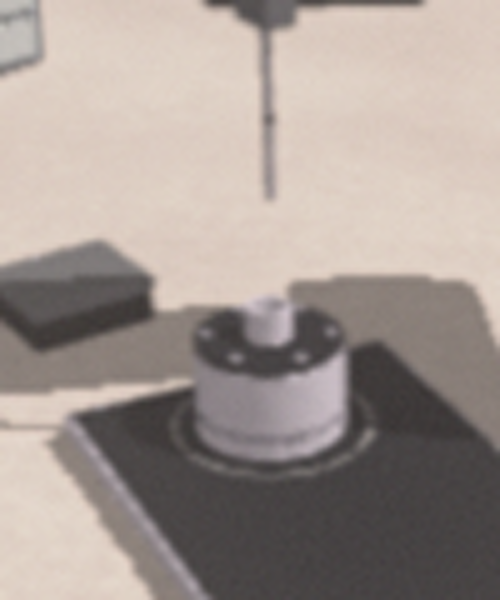

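View pics/t7.png

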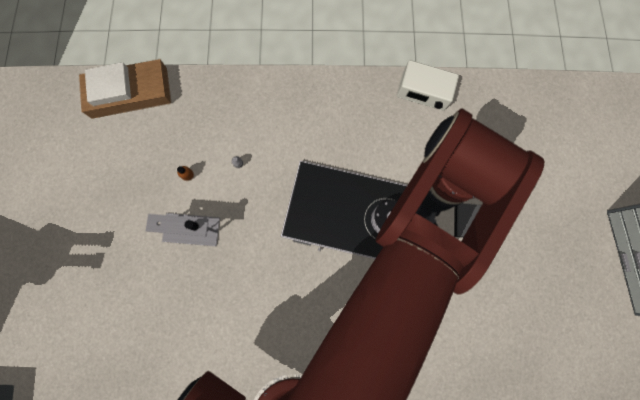

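```bash
python3 - <<'E'
from h import *
import pickle
P=pickle.load(open("P7.pkl","rb"));p=P["wrist"];S=P["scene"]
crop(p,120,220,270,380,7,"pics/w7c.png")
def f(s,r0,c0,x,y): return (r0+(y+.5)/s-.5, c0+(x+.5)/s-.5)
print("tip S",onz(S,f(5,120,230,269,200),.164),"band S",onz(S,f(5,120,230,269,119),.214),"port S",onz(S,f(5,120,230,270,304),.1))
for X in ([.5166,-.2507,.164],[.5166,-.2507,.214],[.519,-.2503,.1]): print(proj(p,X).round(1),proj(S,X).round(1))
E
```

```text
tip S [ 0.51288096 -0.25814028  0.164     ] band S [ 0.51331964 -0.25564808  0.214     ] port S [ 0.51662773 -0.25481167  0.1       ]
[192.7 320.1] [160.7 284. ]
[210.8 319.4] [144.2 283.5]
[176.2 323.1] [181.2 283.9]
```

View pics/w7c.png

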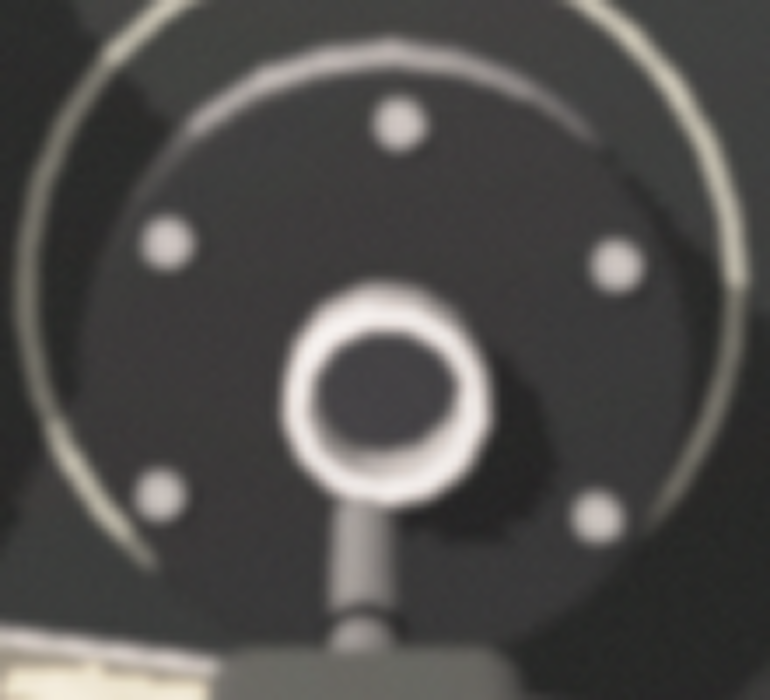

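```bash
python3 pl.py .519 -.2515 .245 .996 -.084
```

```text
t 14.95 pos [ 0.5176 -0.25    0.2978] x [-0.082 -0.997  0.   ] y [-0.004  0.    -1.   ] z [ 0.997 -0.082 -0.004] F [-0.85  0.75 -0.35] op 0.0217 q [-0.58 -0.1   1.65 -0.    1.59 -0.5 ]
shift mm [ 1.4 52.8  1.7] turn deg [0.22 0.12 0.01]
```

>>> arm_command --steps '[[[0.001, 0.01, 0.002], [0.2, 0, 0], 0.05], [[0.001, 0.025, 0.002], [0.2, 0, 0], 0.05], [[0.001, 0.04, 0.002], [0.2, 0, 0], 0.05], [[0.001, 0.05, 0.002], [0.2, 0, 0], 0.05], [[0.001, 0.051, 0.002], [0.2, 0, 0], 0.05]]'

```text
t: 15.45
tool_pos: [0.5182, -0.2503, 0.2435]
tool_rot: [-1.171, 1.274, -1.265]
contact_force: [0.1, 0.7, -0.9]
opening: 0.0215
```

>>> arm_command --steps '[[[0, 0, 0], [0, 0, 0], 0.05], [[0, 0, 0], [0, 0, 0], 0.05], [[0, 0, 0], [0, 0, 0], 0.05]]'

```text
t: 15.75
tool_pos: [0.5185, -0.2505, 0.2442]
tool_rot: [-1.171, 1.273, -1.266]
contact_force: [-0.5, 0.2, -0.4]
opening: 0.0217
```

```bash
cat > look.py <<'E'
import sys
from station import ctrl
from h import *
import pickle
n=sys.argv[1]
o=ctrl.get_obs();st(o)
P={"wrist":ctrl.get_image("wrist"),"scene":ctrl.get_image("scene")}
o=ctrl.get_obs();st(o); P["obs"]=o; pickle.dump(P,open(f"P{n}.pkl","wb"))
crop(P["wrist"],120,220,270,380,7,f"pics/w{n}c.png")
crop(P["scene"],145,215,240,330,8,f"pics/s{n}c.png")
t=np.array(o["tool_pos"])
for X in (t-[0,0,.1317],t-[0,0,.0817],[.5195,-.251,.1]): print(np.round(X,4),proj(P["wrist"],X).round(1),proj(P["scene"],X).round(1))
E
python3 look.py 8
```

```text
t 15.75 pos [ 0.5185 -0.2505  0.2442] x [-0.082 -0.997 -0.002] y [-0.004  0.002 -1.   ] z [ 0.997 -0.082 -0.004] F [-0.53  0.18 -0.4 ] op 0.0217 q [-0.58 -0.07  1.71 -0.    1.5  -0.5 ]
t 15.85 pos [ 0.5185 -0.2505  0.2443] x [-0.082 -0.997 -0.002] y [-0.003  0.002 -1.   ] z [ 0.997 -0.082 -0.004] F [ 0.14 -0.38 -0.43] op 0.0217 q [-0.58 -0.07  1.71 -0.    1.5  -0.5 ]
[ 0.5185 -0.2505  0.1126] [192.5 320.9] [177.2 283.9]
[ 0.5185 -0.2505  0.1626] [210.7 320.4] [161.4 283.5]
[ 0.5195 -0.251   0.1   ] [189.4 322.3] [181.1 283.6]
```

View pics/w8c.png

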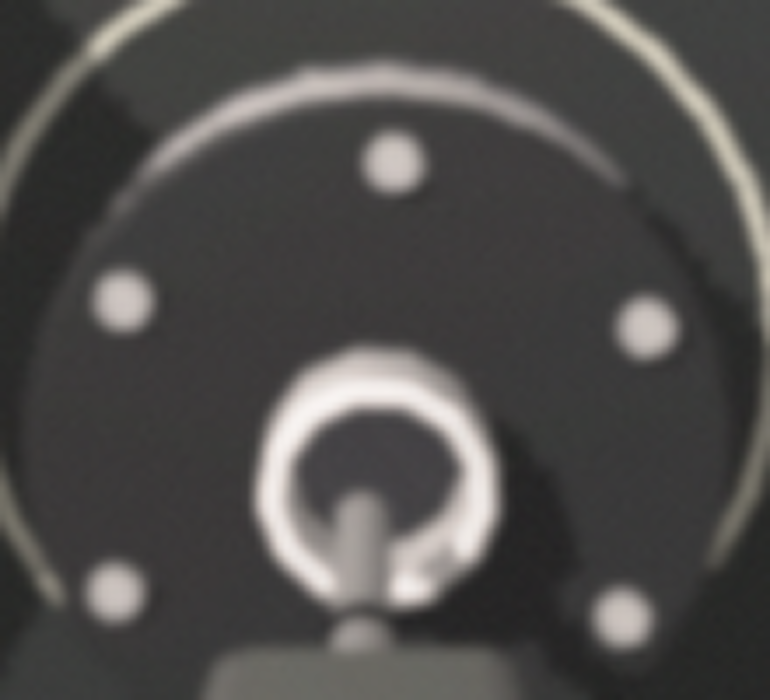

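View pics/s8c.png

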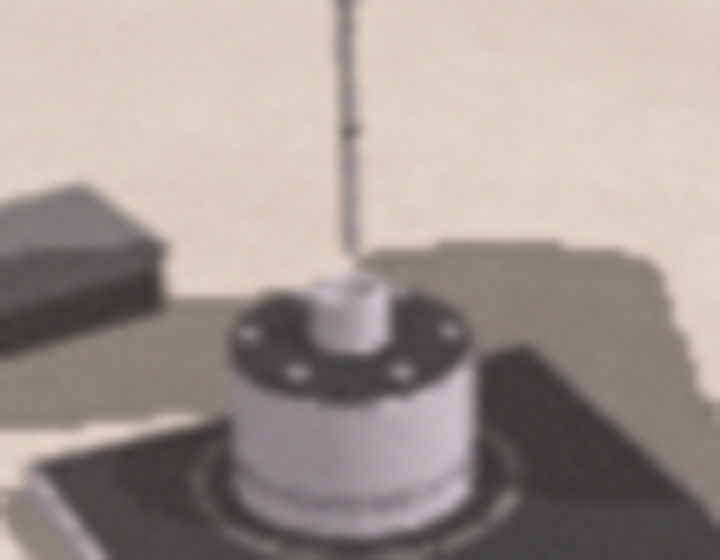

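```bash
python3 - <<'E'
from h import *
import pickle
P=pickle.load(open("P8.pkl","rb"))
crop(P["scene"],155,195,260,310,15,"pics/s8d.png")
crop(P["wrist"],165,220,295,355,12,"pics/w8d.png")
E
```

```text
(no output)
```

View pics/s8d.png

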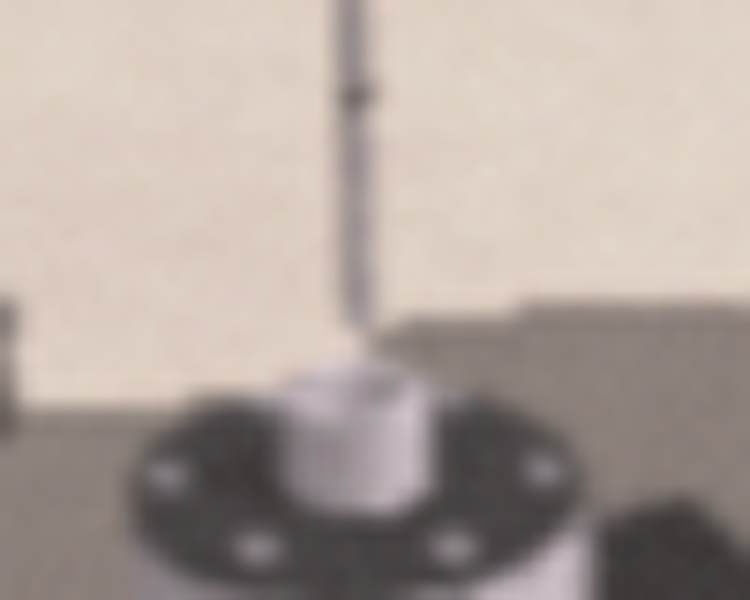

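View pics/w8d.png

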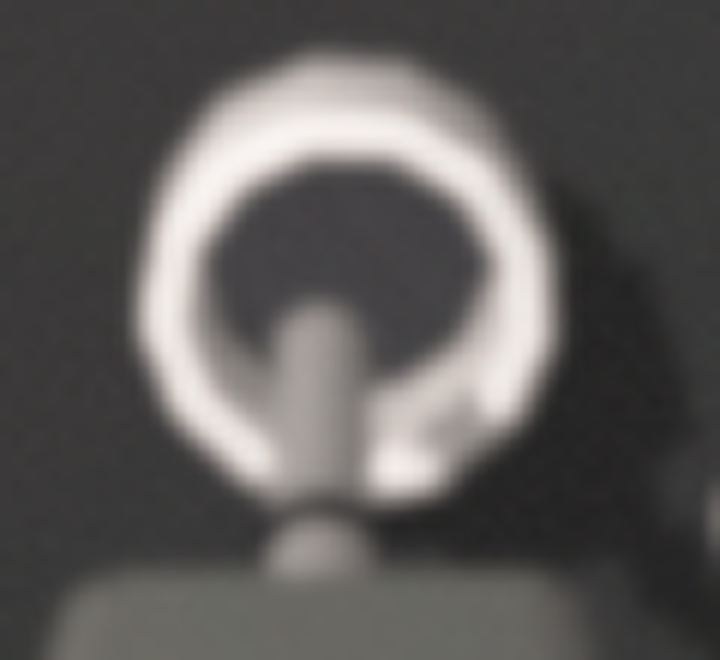

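>>> arm_command --steps '[[[0.001, 0, 0.001], [0.2, 0, 0.1], 0.05], [[0.001, 0.004, 0.001], [0.2, 0, 0.1], 0.05], [[0.001, 0.01, 0.001], [0.2, 0, 0.1], 0.05], [[0.001, 0.017, 0.001], [0.2, 0, 0.1], 0.05], [[0.001, 0.022, 0.001], [0.2, 0, 0.1], 0.05]]'

```text
t: 16.35
tool_pos: [0.5189, -0.2513, 0.2209]
tool_rot: [-1.167, 1.272, -1.266]
contact_force: [-0.7, -0.8, -0.7]
opening: 0.0216
```

>>> arm_command --steps '[[[0, 0, 0], [0, 0, 0], 0.05], [[0, 0, 0], [0, 0, 0], 0.05], [[0, 0, 0], [0, 0, 0], 0.05]]'

```text
t: 16.65
tool_pos: [0.519, -0.2513, 0.221]
tool_rot: [-1.167, 1.272, -1.266]
contact_force: [0.5, -0.2, -0.2]
opening: 0.0216
```

```bash
cat >> look.py <<'E'
crop(P["scene"],155,195,260,310,15,f"pics/s{n}d.png")
crop(P["wrist"],165,220,295,355,12,f"pics/w{n}d.png")
E
python3 look.py 9
```

```text
t 16.65 pos [ 0.519  -0.2513  0.221 ] x [-0.082 -0.997 -0.004] y [-0.001  0.004 -1.   ] z [ 0.997 -0.082 -0.001] F [ 0.5  -0.15 -0.2 ] op 0.0216 q [-0.58 -0.05  1.74  0.    1.46 -0.5 ]
t 16.75 pos [ 0.5191 -0.2514  0.2213] x [-0.082 -0.997 -0.004] y [-0.001  0.004 -1.   ] z [ 0.997 -0.082 -0.001] F [-0.05  0.39 -1.13] op 0.0219 q [-0.58 -0.05  1.74  0.    1.46 -0.5 ]
[ 0.5191 -0.2514  0.0896] [193.  320.6] [184.2 283.7]
[ 0.5191 -0.2514  0.1396] [211.1 320.2] [168.7 283.3]
[ 0.5195 -0.251   0.1   ] [195.7 321. ] [181.1 283.6]
```

View pics/s9d.png

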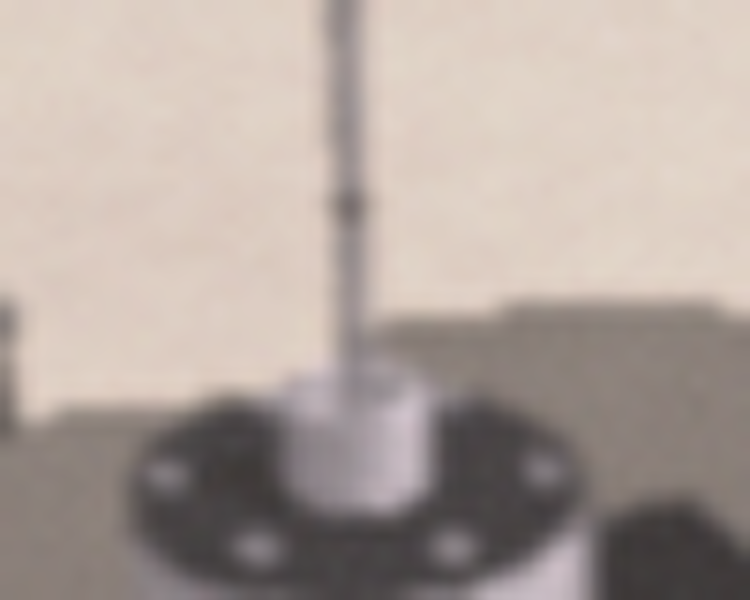

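View pics/w9d.png

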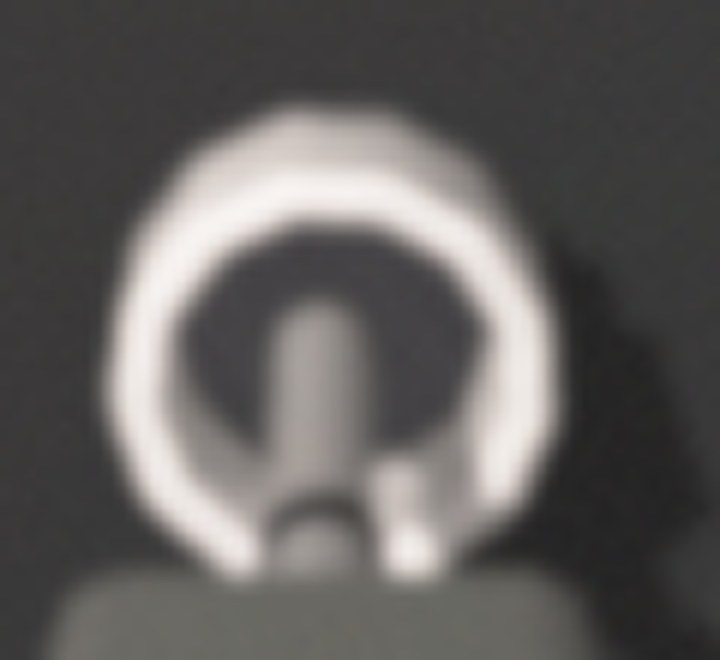

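```bash
python3 pl.py .5192 -.2512 .1817 .9966 -.082
```

```text
t 16.75 pos [ 0.5191 -0.2514  0.2213] x [-0.082 -0.997 -0.004] y [-0.001  0.004 -1.   ] z [ 0.997 -0.082 -0.001] F [-0.05  0.39 -1.13] op 0.0219 q [-0.58 -0.05  1.74  0.    1.46 -0.5 ]
shift mm [-0.1 39.6  0.1] turn deg [ 0.05  0.01 -0.21]
```

>>> arm_command --steps '[[[0, 0.005, 0], [0, 0, 0], 0.05], [[0, 0.012, 0], [0, 0, 0], 0.05], [[0, 0.018, 0], [0, 0, 0], 0.05], [[0, 0.023, 0], [0, 0, 0], 0.05], [[0, 0.026, 0], [0, 0, 0], 0.05]]'

```text
t: 17.25
tool_pos: [0.5187, -0.2511, 0.1942]
tool_rot: [-1.167, 1.273, -1.265]
contact_force: [-0.8, 0.6, -0.9]
opening: 0.0219
```

```bash
python3 look.py 10
```

```text
t 17.25 pos [ 0.5187 -0.2511  0.1942] x [-0.082 -0.997 -0.004] y [-0.002  0.005 -1.   ] z [ 0.997 -0.082 -0.002] F [-0.83  0.59 -0.88] op 0.0219 q [-0.58 -0.03  1.76  0.    1.42 -0.5 ]
t 17.35 pos [ 0.5187 -0.2511  0.1944] x [-0.082 -0.997 -0.004] y [-0.002  0.005 -1.   ] z [ 0.997 -0.082 -0.002] F [ 0.67 -0.12 -0.77] op 0.0215 q [-0.58 -0.03  1.76  0.    1.42 -0.5 ]
[ 0.5187 -0.2511  0.0627] [193.  320.6] [192.3 284.1]
[ 0.5187 -0.2511  0.1127] [211.1 320.2] [177.1 283.7]
[ 0.5195 -0.251   0.1   ] [205.6 321.4] [181.1 283.6]
```

View pics/s10d.png

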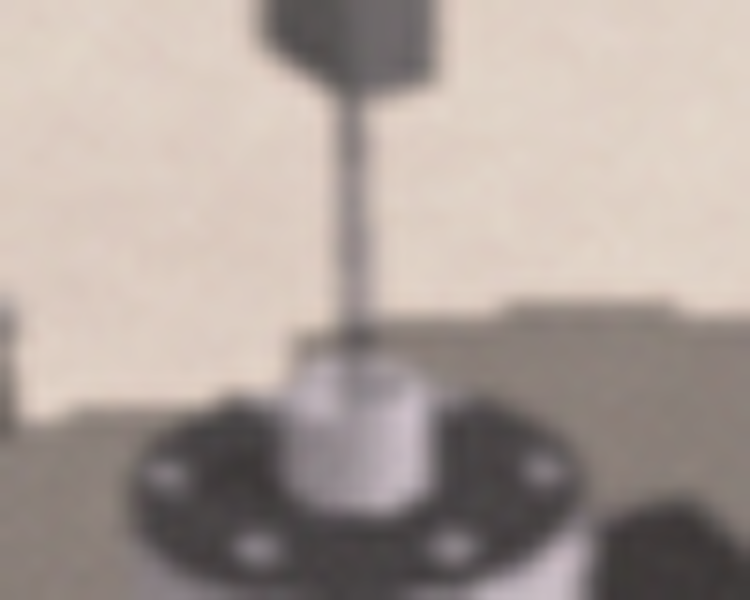

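View pics/w10d.png

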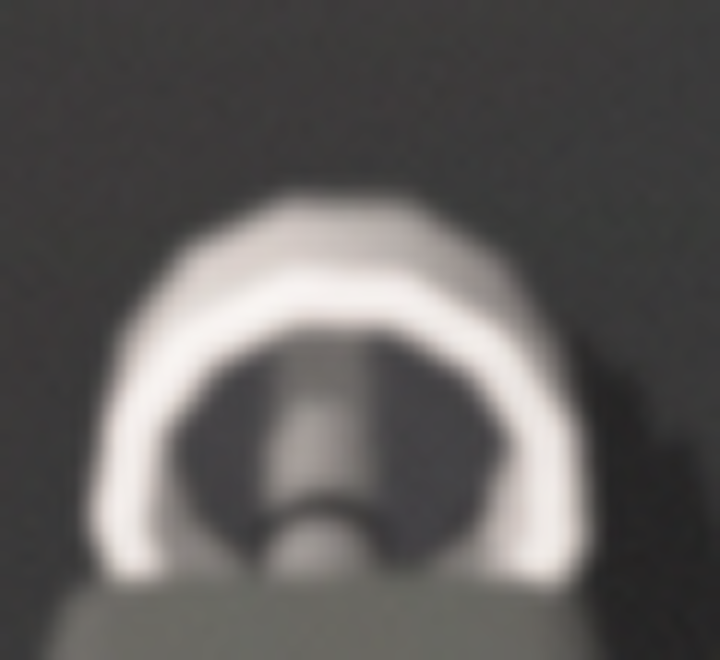

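>>> arm_command --steps '[[[0.0003, 0.003, 0.0008], [0, 0, 0], 0.05], [[0.0003, 0.007, 0.0008], [0, 0, 0], 0.05], [[0.0003, 0.01, 0.0008], [0, 0, 0], 0.05], [[0.0003, 0.012, 0.0008], [0, 0, 0], 0.05], [[0.0003, 0.0125, 0.0008], [0, 0, 0], 0.05]]'

```text
t: 17.85
tool_pos: [0.5193, -0.2513, 0.1815]
tool_rot: [-1.168, 1.273, -1.265]
contact_force: [1.1, 0.1, -0.8]
opening: 0.0215
```

>>> arm_command --steps '[[[0, 0, 0], [0, 0, 0], 0.05], [[0, 0, 0], [0, 0, 0], 0.05], [[0, 0, 0], [0, 0, 0], 0.05]]'

```text
t: 18.15
tool_pos: [0.5194, -0.2514, 0.1817]
tool_rot: [-1.167, 1.273, -1.265]
contact_force: [0.4, 0.2, -1.0]
opening: 0.0213
```

```bash
sed -i 's/165,220,295,355,12/180,240,295,355,12/' look.py; python3 look.py 11
```

```text
t 18.15 pos [ 0.5194 -0.2514  0.1817] x [-0.082 -0.997 -0.005] y [-0.002  0.005 -1.   ] z [ 0.997 -0.082 -0.002] F [ 0.4   0.17 -1.  ] op 0.0213 q [-0.58 -0.02  1.77  0.    1.4  -0.5 ]
t 18.25 pos [ 0.5194 -0.2513  0.1817] x [-0.082 -0.997 -0.005] y [-0.002  0.005 -1.   ] z [ 0.997 -0.082 -0.002] F [-0.11  0.68 -1.1 ] op 0.0214 q [-0.58 -0.02  1.77  0.    1.4  -0.5 ]
[ 0.5194 -0.2513  0.05  ] [192.9 320.6] [196. 284.]
[ 0.5194 -0.2513  0.1   ] [210.9 320.2] [181.1 283.6]
[ 0.5195 -0.251   0.1   ] [210.5 320.3] [181.1 283.6]
```

View pics/s11d.png

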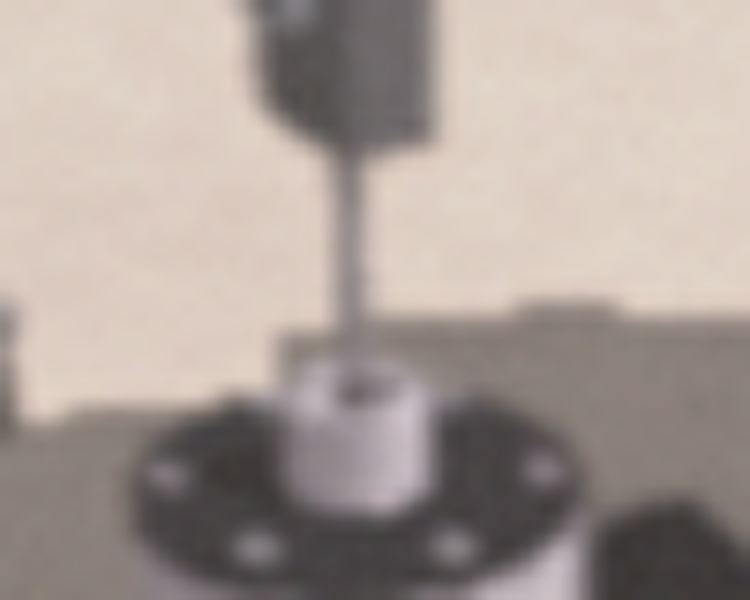

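View pics/w11d.png

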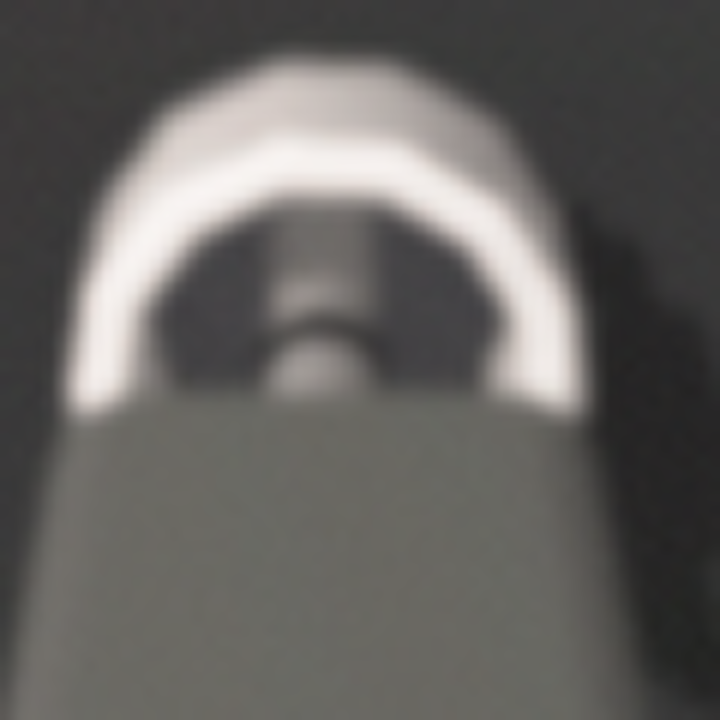

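View pics/s11c.png

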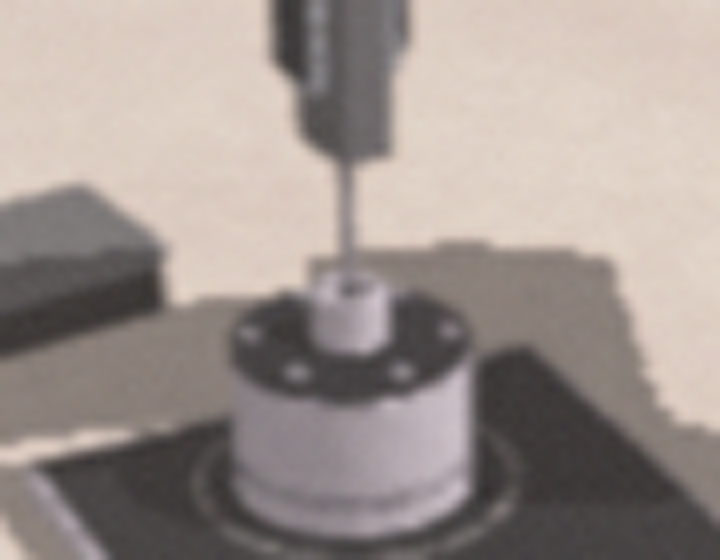

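```bash
python3 - <<'E'
from h import *
import pickle
P=pickle.load(open("P11.pkl","rb"));S=P["scene"]
for z in (.153,.155,.157):
  r=proj(S,[.5194+.0124,-.2513+.016,z]); print(z,r.round(2),((r[0]-155+.5)*15).round(0),((r[1]-260+.5)*15).round(0))
for X in ([.5195,-.251,.1],[.5195,-.251,.08]):
  r=proj(S,X);print(((r-[155,260]+.5)*15).round(0))
# lid/pot silhouettes: foot ring lowest point
E
```

```text
0.153 [167.45 283.1 ] 194.0 354.0
0.155 [166.8  283.08] 185.0 354.0
0.157 [166.15 283.06] 175.0 353.0
[399. 362.]
[490. 364.]
```

```bash
python3 - <<'E'
from h import *
import pickle
P=pickle.load(open("P11.pkl","rb"));S=P["scene"]
u=np.array([.9966,-.082]);v=np.array([.082,.9966])
for a,b in((1,1),(1,-1),(-1,1)):
  xy=np.array([.5194,-.2513])+a*.011*u+b*.017*v
  r=proj(S,[*xy,.155]); print(a,b,((r-[155,260]+.5)*15).round(0)[::-1])
crop(S,140,195,260,310,14,"pics/s11e.png")
E
```

```text
1 1 [354. 185.]
1 -1 [258. 124.]
-1 1 [452. 157.]
```

View pics/s11e.png

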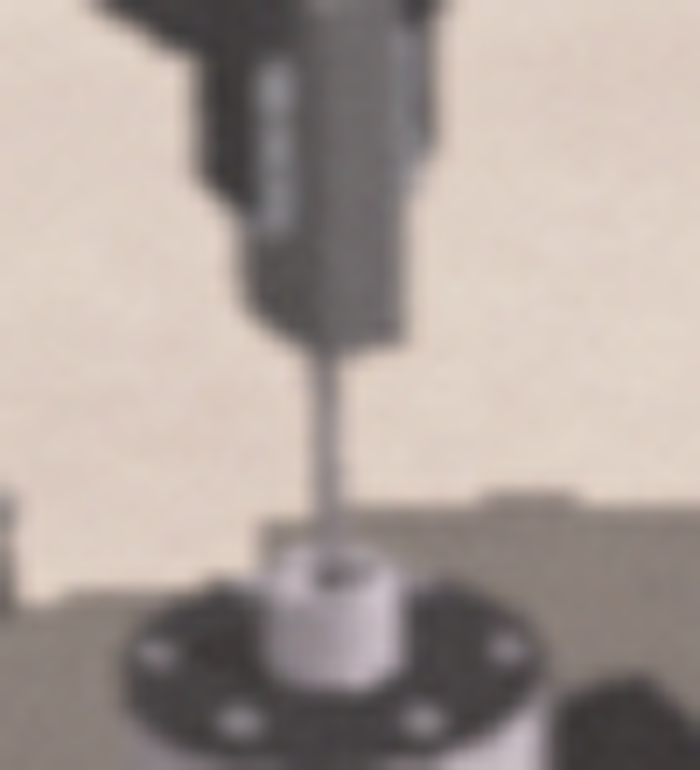

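```bash
python3 - <<'E'
from station import ctrl
from h import *
o=ctrl.get_obs(); st(o); print(np.round(o["dq"],4))
print(ctrl.finish_job())
E
```

```text
t 18.25 pos [ 0.5194 -0.2513  0.1817] x [-0.082 -0.997 -0.005] y [-0.002  0.005 -1.   ] z [ 0.997 -0.082 -0.002] F [-0.11  0.68 -1.1 ] op 0.0214 q [-0.58 -0.02  1.77  0.    1.4  -0.5 ]
[-0.0004  0.0004  0.0007  0.0003 -0.0004  0.0009]
the job is handed in; nothing more can be done
None
```

I slid the chamber into the scribed ring and lowered the probe through the port to its dark band. I handed the job in at 18.25 s, with the gripper still holding the probe and the arm still. No verdict was reported.

- **Chamber:** I pushed it about 157 mm along the plate with both fingers low against its wall, at about 3–4 N. It stayed flat. Afterwards the top camera put its axis less than 1 mm from the ring centre; the scene camera put it within about 3 mm.
- **Probe:** I lifted it straight up about 190 mm, clear of the rack and driver, carried it over and lowered it in four stages. No contact showed in the forces, which stayed around 1 N.
- **Height:** By the arm's measured position, the band is level with the rim. The scene images at the earlier stages agreed to about 1 mm.
- **Centring:** The last wrist picture shows the stem within about 0.5 mm of the port axis, and the tool tilts about 0.3 degrees.

Two checks did not fully agree:
- **Sideways position:** In the scene camera the stem looked about 1–1.5 mm off to one side. I trusted the wrist camera, which has finer resolution. Both are well inside the 7.5 mm clearance.
- **Handle height:** The handle's lower corner appeared up to about 3 mm higher in the scene picture than predicted. I put this down to its rounded edges, because the band and tip readings matched.

The driver was still in its rack after the probe came out. I touched none of the other objects.

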